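# Dip the gearbox and show the rod

## Robot

A 6-joint arm with a two-finger parallel gripper is mounted at the origin on the work surface. World frame = base frame: x ahead of the robot, y to its left, z up, the work surface at z = 0. Lengths are in mm, angles in rad, forces in N, time in s.
With the tool pointing down it reaches from about 350 to 950 mm from the base axis. Payload 17.4 kg.
Tool frame: the origin (TCP) lies midway between the tips of the shut fingers; the grasp point (between the pads) lies 19 mm behind it; y points along the fingers, z is the direction in which the jaws open and shut, and the axes are right-handed (so a half turn about y gives the same grasp; the last joint's range is limited). The gripper opens to 93 mm and grips with 3 to 60 N. Pads are 15 mm wide; open, the fingers measure 128 mm over their backs; the gripper's body (75 mm by 188 mm) begins 65 mm behind the grasp point.
Start: joints at [1.175, 0.116, 1.442, -0, 1.584, -0.038], TCP at [236.403, 632.255, 218.646] pointing down, gripper open.
Joint ranges: [-2.83, 2.83], [-0.83, 2.19], [0.07, 2.5], [-1.14, 4.28], [0.01, 3], [-2.97, 2.97]. Speed limits (rad/s): [1.89, 1.89, 2.22, 3.14, 3.14, 3.14].

## Interface

Orientations are given as a unit quaternion [w, x, y, z].
In Python, from cell import get_state, snapshot, close_job gives the robot as it stands.
- The arm moves only by the tool step_arm, never from a script. Its argument "rows" is a list of rows, each a list of 5 numbers: the shift along the tool's x, y, z in m, then the turn about the tool's y in rad, then the closure in counts, from 0 (fully open) to 255 (shut). A call has 1 to 8 rows; each row shifts and turns the pose as measured when the row begins, along the tool's axes as they then stand; what a row does not reach is not made up. A row lasts 1/12 s, in which the tool goes at most 41.7 mm and 7.16 degrees, less where a joint would pass 70% of its speed; a pose out of reach is approached as far as the arm can. A call is refused whole if a number of a shift passes 0.0417 or a number of a turn 0.125, either way. A call with a gripper value outside its range is refused whole. The fingers move at their own pace and stop on an object; "newtons" is the grip in N (left out, the last holds). Time passes only in rows, so rows that do not move let the fingers close. It gives the time, the measured TCP pose, the force and the opening at its end, in the units of the state.
- get_state(): the state, without advancing time (a new reading comes with each control period).
- snapshot(name): name is "scene" or "side" or "wrist"; returns a dict with "color" (400x640x3 uint8, red, green, blue), "K" (3x3 intrinsics, pixels), "xyz" and "orientation" of the camera in the world; the wrist camera has in their place "tool_from_camera" (4x4, takes a point from camera to tool coordinates, whose origin is the TCP and whose axes are the tool frame's). Camera axes: x right, y down, z forward; pixel columns grow to the right and rows downward; lengths in mm; the calibration is good to about 2 mm. A picture is of the moment at which its call begins: read the wrist's pose just before it. There is no depth.
- close_job(): hands the job in, once; it reports no verdict.
The state is a dict: "time_s": time; "joints": joint angles; "joint_velocities": joint speeds; "joint_torque": joint torques, N m; "ee_pos": TCP position; "ee_rot": TCP orientation; "force": force on the tool from outside, world axes, zero at the start; "moment": the same for the moment, N m; "gripper_width": opening from 0.0 (shut) to 1.0 (fully open).
Only numpy, scipy, OpenCV 4.12 (cv2) and the standard library are available. Lean on these libraries where they do the work, as an engineer would, in place of code of your own. Each camera call takes 0.05 s, during which the arm holds its last target.

## Task

Check the oil in the green gearbox: lift the yellow dust guard off its dip tube and hang it over the steel rail, let go of it, then take the dip rod from its wooden stand by the red tab and gently push it into the gearbox's dip tube until the brass collar sits on the mouth. Draw it out again and finish while still holding it: rod level and still, in the air about 30 cm above the bench, touching nothing but the gripper, so that its tip can be read. Leave the other things on the bench where they are.

Things in the scene. Friction and masses are not known exactly. Their poses are not given: they have to be found in the camera images.
- gearbox: green gearbox, fixed, grey motor on its far side. Origin on the bench under the root of the dip tube; x points from the tube to the housing, z up. Round the tube is a flat step 80 high, x = -55 to 50, y = -70 to 70; housing behind it (x = 50 to 190) 150 high, 170 wide; motor (x = 190 to 334) at most 158 high.
- tube: steel dip tube of the gearbox. Origin at the centre of its mouth, 119 above the bench; z points out along its axis, leaning 30 deg from vertical towards the gearbox -x side (roughly to the robot); y level. Bore 16 in diameter, flared to 26 at the mouth; lip 36 in diameter; free depth over 105 along the axis.
- guard_grip (a point): centre of the black fin handle (12 thick in y, 40 long in x, top 18 higher) of the yellow dust guard, loose, 160 g. z up. Under it a pitched roof, ridge along x, outer ridge 22 lower, inner 28 lower; two upright walls, inner faces y = +-28, outer +-31, reach 98 lower; 60 long in x, ends and bottom open. Starts standing over the dip tube on the gearbox step, its x along the gearbox x.
- rail_mid (a point): middle of the horizontal steel bar of the rail, 150 above the bench; bar 12 in diameter, running along x, 186 clear between two posts of 14 diameter at x = +-100. Fixed. It stands on one side of the gearbox or the other.
- rail: the rail's foot, a wooden plate 230 (x) by 80 (y) by 12; origin on the bench under the bar's middle, x along the bar, z up.
- guard: the yellow dust guard as a whole; origin at the centre of its open underside, 98 below the centre of its handle; axes as for the handle.
- diprod: the dip rod as a whole (loose, about 100 g); origin at its tip, z along the rod from tip to tab.
- diprod_tab (a point): centre of the red tab of the dip rod, a disc 44 in diameter, 12 thick, flat faces square to y; z along the rod from tip to tab. Rod 10 in diameter; tip 156 away, collar (36 in diameter) 48 to 56 away. Starts in the wooden stand on the other side of the gearbox from the rail, leaning 30 deg as the tube does, 100 of it in a sleeve: draw it out along its own axis.
- diprod_collar (a point): centre of the under side of the brass collar, the face that comes to rest on a tube's lip (100 from the tip).
- diprod_tip (a point): tip of the dip rod.
- screw_jar: screw jar, loose on the bench, not to be moved; origin at the centre of its underside
- glue: glue bottle, loose on the bench, not to be moved; origin at the centre of its underside
- wax_tin: wax tin, loose on the bench, not to be moved; origin at the centre of its underside
- offcut: wood offcut, loose on the bench, not to be moved; origin at the centre of its underside
- driver: screwdriver, loose on the bench, not to be moved; origin at the centre of its underside
- wedge: wood block, loose on the bench, not to be moved; origin at the centre of its underside
- mug: mug, loose on the bench, not to be moved; origin at the centre of its underside
Mind the look-alikes: they are no part of the job. What is shaped like the rail but turquoise is not meant.

How it is judged:
By the outcome, as a careful person would: the job done as asked, in the order asked, and still so for the second after the job is handed in, while the arm keeps its last pose, push and grip.
It also fails if it takes over 61 s, if anything falls off the work surface, if the arm or the gripper's body presses on something with over 40 N, if the wrist force passes 120 N, or if a joint passes its speed limit or range.

## Working session

There is one attempt and no reset: what is moved stays moved. The work goes in short steps, Python scripts to look and compute and a tool call to move; the robot and the scene stay as the last step left them, time stands still between calls to the robot, and variables do not carry over. Pictures are saved under pics/ and viewed, and the job is handed in when it is done.

Besides the shell and the picture viewer there is one more tool, called after "Call:" in YAML: its name, and indented under it one key for each argument. step_arm: Moves the arm, as the interface text tells. Its arguments: {"type":"object","properties":{"rows":{"type":"array","items":{"type":"array","items":{"type":"number"}}},"newtons":{"type":"number"}},"required":["rows"]}

```bash
ls; mkdir -p pics
python3 - <<'E'
from cell import *
import cv2,numpy as np
print(get_state())
for n in ["scene","side","wrist"]:
    s=snapshot(n); cv2.imwrite(f"pics/{n}0.png",s["color"][:,:,::-1]); print(n,{k:np.round(v,4).tolist() for k,v in s.items() if k!="color"})
E
```

```text
pics
{'time_s': 0.0, 'joints': array([ 1.17517844e+00,  1.16492482e-01,  1.44225852e+00,  1.24299968e-05,
        1.58400444e+00, -3.77925560e-02]), 'joint_velocities': array([ 0.00017919, -0.00250755,  0.00166982, -0.00022945,  0.00065166,
       -0.00038827]), 'joint_torque': array([ 5.33878665e-04, -7.21298862e+01, -6.22563815e+01,  7.80450250e-02,
        2.39631871e-02, -1.98911689e-04]), 'ee_pos': array([236.33242308, 632.0580668 , 217.90499135]), 'ee_rot': array([-0.69541913,  0.69622022, -0.12592912,  0.12574375]), 'force': array([ 1.05845301,  0.31120924, -0.51079177]), 'moment': array([ 0.02314409, -0.01654583, -0.0418198 ]), 'gripper_width': 1.0025211641339415}
scene {'K': [[455.6, 0.0, 312.9168], [0.0, 455.6, 197.5614], [0.0, 0.0, 1.0]], 'xyz': [1014.2569, -1097.4133, 1152.6813], 'orientation': [-0.3922, 0.8868, 0.2257, -0.094]}
side {'K': [[376.5347, 0.0, 319.4784], [0.0, 376.5347, 197.2004], [0.0, 0.0, 1.0]], 'xyz': [-49.0659, -909.1633, 881.1131], 'orientation': [-0.4266, 0.8601, -0.2553, 0.1144]}
wrist {'K': [[351.9303, 0.0, 314.2077], [0.0, 351.9303, 197.939], [0.0, 0.0, 1.0]], 'tool_from_camera': [[-0.0005, 0.9557, 0.2942, -82.8058], [0.0006, -0.2942, 0.9557, -165.5145], [1.0, 0.0006, -0.0004, 1.1157], [0.0, 0.0, 0.0, 1.0]]}
```

View pics/scene0.png

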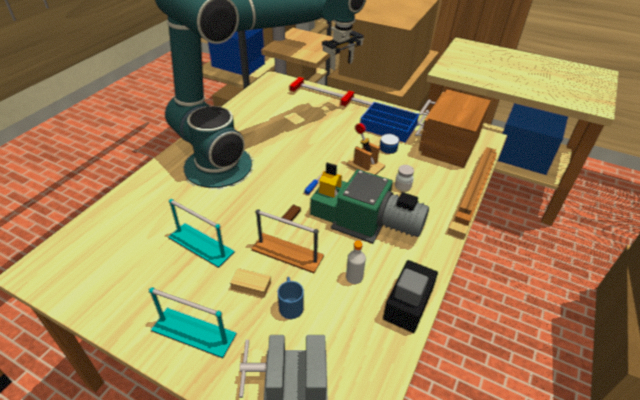

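View pics/side0.png

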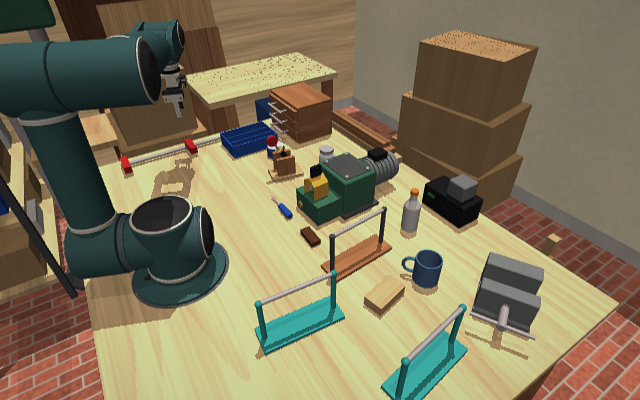

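View pics/wrist0.png

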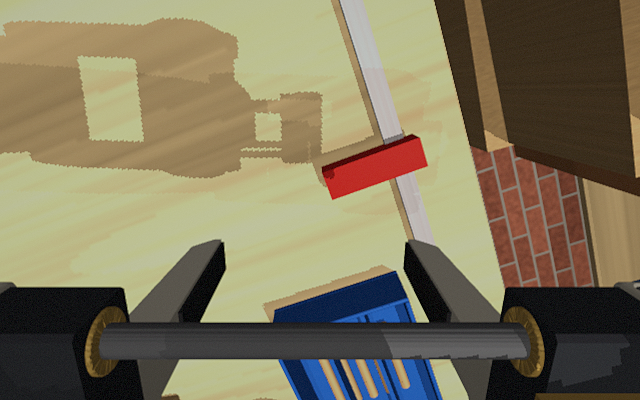

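Rail candidates in scene view: wooden-footed with dark posts (288,238), turquoise (200,240) and turquoise (192,325). Only the wooden one fits (not turquoise, beside the gearbox). I'll confirm it in an enlarged crop.

Run:
```python
import cv2,numpy as np
a=cv2.imread("pics/scene0.png"); b=cv2.imread("pics/side0.png")
cv2.imwrite("pics/c1.png",cv2.resize(a[110:280,240:440],None,fx=4,fy=3.5,interpolation=cv2.INTER_CUBIC)[:595])
cv2.imwrite("pics/c2.png",cv2.resize(b[125:285,240:430],None,fx=4,fy=3.5,interpolation=cv2.INTER_CUBIC))
```

```text
(no output)
```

View pics/c1.png

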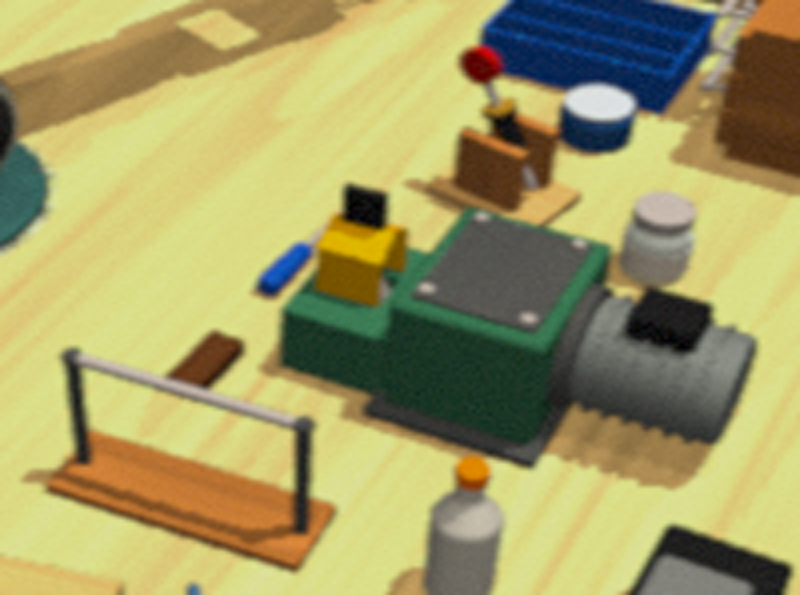

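View pics/c2.png

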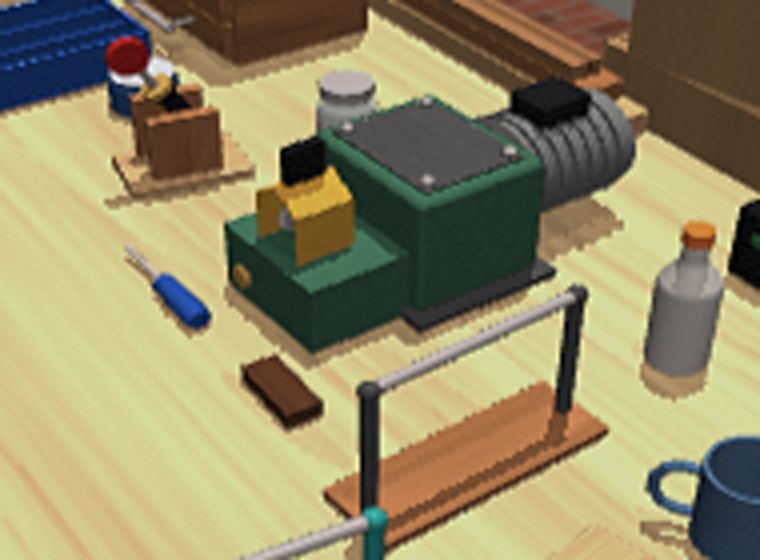

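The crop shows the wooden-footed rail with dark posts, next to the gearbox (the dip rod stands on the other side): it's the one meant. Now measure.

```bash
cat > h.py <<'E'
import numpy as np,cv2,json
from scipy.optimize import least_squares
from scipy.spatial.transform import Rotation as R
def rot(q): return R.from_quat([q[1],q[2],q[3],q[0]])
CAM={"scene":(np.array([[455.6,0,312.9168],[0,455.6,197.5614],[0,0,1]]),[1014.2569,-1097.4133,1152.6813],[-0.3922,0.8868,0.2257,-0.094]),
"side":(np.array([[376.5347,0,319.4784],[0,376.5347,197.2004],[0,0,1]]),[-49.0659,-909.1633,881.1131],[-0.4266,0.8601,-0.2553,0.1144])}
def proj(n,P):
    K,x,q=CAM[n]; c=rot(q).inv().apply(np.atleast_2d(P)-np.array(x)); u=c@K.T; return u[:,:2]/u[:,2:]
def tri(a,b):
    f=lambda p:np.r_[proj("scene",p)[0]-a,proj("side",p)[0]-b]
    r=least_squares(f,[600,0,150]); return r.x,r.fun
def wcam():
    from cell import get_state,snapshot
    s=get_state(); w=snapshot("wrist"); T=np.eye(4); T[:3,:3]=rot(s["ee_rot"]).as_matrix(); T[:3,3]=s["ee_pos"]
    return w["color"],w["K"],T@w["tool_from_camera"]
def wproj(K,T,P):
    c=(np.atleast_2d(P)-T[:3,3])@T[:3,:3]; u=c@K.T; return u[:,:2]/u[:,2:]
E
python3 - <<'E'
from h import *
S=lambda x,y:np.array([240+x/4,110+y/3.5]); D=lambda x,y:np.array([240+x/4,125+y/3.5])
np.set_printoptions(precision=1,suppress=True)
for n,a,b in [("railA",S(70,357),D(370,388)),("railB",S(303,425),D(575,293)),("fin",S(365,207),D(303,160)),("tab",S(482,64),D(128,57)),("collar",S(500,107),D(157,88))]:
    print(n,*tri(a,b))
obs=[("scene",(50,-85,150),S(395,295)),("scene",(190,-85,150),S(540,340)),("scene",(190,85,150),S(608,250)),("scene",(50,85,150),S(470,212)),("scene",(-55,-70,80),S(287,315)),("scene",(-55,-70,0),S(285,368)),
("side",(50,-85,150),D(422,205)),("side",(190,-85,150),D(543,155)),("side",(50,85,150),D(318,128)),("side",(-55,70,80),D(225,222)),("side",(-55,-70,80),D(310,290)),("side",(-55,-70,0),D(316,348))]
def f(p):
    return np.concatenate([proj(n,R.from_euler('z',p[2]).apply(l)+[p[0],p[1],0])[0]-o for n,l,o in obs])
r=least_squares(f,[600,0,0],loss='soft_l1');print(r.x,np.degrees(r.x[2]),r.fun.reshape(-1,2))
g=R.from_euler('z',r.x[2]);print("mouth",g.apply([-119*np.tan(np.pi/6),0,119])+[*r.x[:2],0],"root guess")
E
```

```text
railA [ 382.7 -270.3  150.1] [ 0.  -0.1  0.   0. ]
railB [ 581.8 -254.6  147.6] [-0.1  0.2 -0.1 -0.2]
fin [501.7   8.1 172.5] [-0.   0.2 -0.1 -0.1]
tab [481.7 302.2 158.7] [-0.1  0.5 -0.2 -0.5]
collar [507.  297.8 112.3] [-0.1  0.5 -0.2 -0.5]
[514.6   3.3   0. ] 0.6160154617992913 [[-2.6  1.3]
 [ 1.   2.4]
 [ 2.5 -2.2]
 [-0.5 -3.5]
 [-1.8 -1.7]
 [-1.4 -0.5]
 [ 0.7 -1.1]
 [ 2.7 -0.1]
 [-1.  -1.3]
 [ 0.6 -1. ]
 [ 0.4 -0.3]
 [-0.6  0.9]]
mouth [445.9   2.6 119. ] root guess
```

Run:
```python
from h import *
S=lambda x,y:np.array([240+x/4,110+y/3.5]); D=lambda x,y:np.array([240+x/4,125+y/3.5])
np.set_printoptions(precision=1,suppress=True)
obs=[("scene",(50,-85,150),S(395,295)),("scene",(190,-85,150),S(540,340)),("scene",(190,85,150),S(608,250)),("scene",(50,85,150),S(470,212)),("scene",(-55,-70,80),S(287,315)),("scene",(-55,-70,0),S(285,368)),
("side",(50,-85,150),D(422,205)),("side",(190,-85,150),D(543,155)),("side",(50,85,150),D(318,128)),("side",(-55,70,80),D(225,222)),("side",(-55,-70,80),D(310,290)),("side",(-55,-70,0),D(316,348))]
def f(p):
    return np.concatenate([proj(n,R.from_euler('z',p[2]/100).apply(l)+[p[0],p[1],0])[0]-o for n,l,o in obs])
for y0 in (-20,0,20):
    r=least_squares(f,[510,3,y0]);print(r.cost,r.x);
print(r.fun.reshape(-1,2))
for n in("scene","side"):
    im=cv2.imread(f"pics/{n}0.png"); p=r.x
    g=R.from_euler('z',p[2]/100)
    for l in [(x,s*85,150) for x in(50,190) for s in(-1,1)]+[(-55,s*70,z) for s in(-1,1) for z in(0,80)]+[(0,0,80)]:
        u=proj(n,g.apply(l)+[p[0],p[1],0])[0]; cv2.circle(im,tuple(int(round(v*8)) for v in u),8,(255,0,255),-1,shift=3)
    x0,y0=(240,110) if n=="scene" else (240,125)
    cv2.imwrite(f"pics/o_{n}.png",cv2.resize(im[y0:y0+140,x0:x0+200],None,fx=4,fy=4))
```

```text
30.94917689801955 [514.6   3.2   1.6]
30.949176898573402 [514.6   3.2   1.6]
30.94917689804551 [514.6   3.2   1.6]
[[-2.4  1.3]
 [ 1.2  2.3]
 [ 2.5 -2.4]
 [-0.6 -3.6]
 [-1.8 -1.6]
 [-1.4 -0.4]
 [ 0.7 -1.2]
 [ 2.6 -0.2]
 [-1.1 -1.3]
 [ 0.6 -0.9]
 [ 0.5 -0.3]
 [-0.4  0.9]]
```

View pics/o_scene.png

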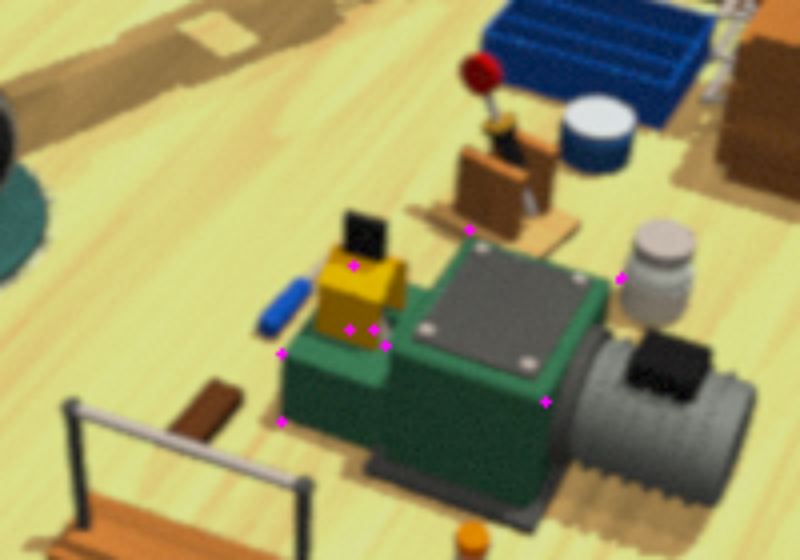

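View pics/o_side.png

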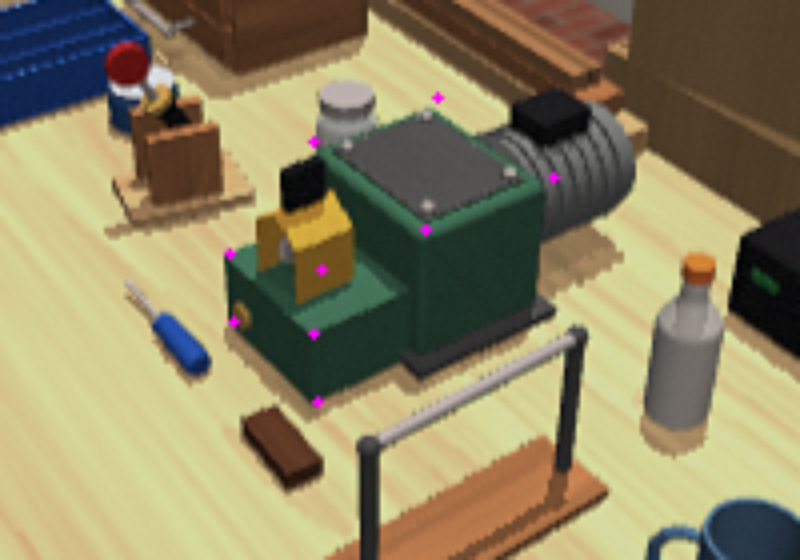

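The base flange is probably what is 170 wide; I'll fit with the housing's extents free, for yaw.

Run:
```python
from h import *
np.set_printoptions(precision=2,suppress=True)
S=lambda x,y:np.array([240+x/4,110+y/4]); D=lambda x,y:np.array([240+x/4,125+y/4])
obs=[("scene",0,S(393,342)),("scene",1,S(543,392)),("scene",2,S(609,285)),("scene",3,S(470,240)),("scene",4,S(285,360)),("scene",5,S(284,414)),
("side",0,D(422,238)),("side",1,D(543,177)),("side",3,D(322,147)),("side",2,D(427,111)),("side",6,D(226,254)),("side",4,D(313,333)),("side",5,D(317,402)),("side",7,D(233,323))]
def f(p):
    x1,x2,w=p[3:6]
    L=[(x1,-w,150),(x2,-w,150),(x2,w,150),(x1,w,150),(-55,-70,80),(-55,-70,0),(-55,70,80),(-55,70,0)]
    return np.concatenate([proj(n,R.from_euler('z',p[2]/100).apply(L[l])+[p[0],p[1],0])[0]-o for n,l,o in obs])
r=least_squares(f,[510,3,0,50,190,80],loss='soft_l1');print(r.x);print(r.fun.reshape(-1,2))
```

```text
[515.15   0.83   1.99  53.18 183.44  77.23]
[[-0.11 -0.57]
 [-0.54 -0.3 ]
 [-0.48 -1.21]
 [-0.88 -1.17]
 [-1.44 -1.1 ]
 [-1.31  1.77]
 [ 0.71 -3.32]
 [ 0.24 -0.44]
 [ 0.18 -0.55]
 [ 2.55 -2.25]
 [ 0.77 -0.65]
 [ 0.41 -0.34]
 [-0.08  0.15]
 [ 0.24 -0.64]]
```

Run:
```python
from h import *
from cell import *
np.set_printoptions(precision=3,suppress=True)
s=get_state();M=rot(s["ee_rot"]).as_matrix();print(M, "columns tool x,y,z in world", s["ee_pos"],s["time_s"])
# next: fly to above (440,8) z 330
print(M.T@(np.array([420,150,330])-s["ee_pos"]))
```

```text
[[ 0.937 -0.     0.35 ]
 [-0.35  -0.001  0.937]
 [-0.    -1.    -0.001]] columns tool x,y,z in world [236.333 632.114 218.114] 0.15
[ 340.872 -111.572 -387.355]
```

Call:
step_arm:
  rows:
    - [0, -0.028, 0, -0.095, 0]
    - [0, -0.028, 0, -0.095, 0]
    - [0, -0.028, 0, -0.095, 0]
    - [0, -0.028, 0, -0.095, 0]
    - [0.02, 0, -0.04, 0, 0]
    - [0.02, 0, -0.04, 0, 0]
    - [0.02, 0, -0.04, 0, 0]
    - [0.02, 0, -0.04, 0, 0]

```text
time_s: 0.82
ee_pos: [316.4, 484.2, 330.3]
ee_rot: [-0.704, 0.71, 0.016, -0.019]
force: [1.4, -0.1, 0.0]
gripper_width: 1.001
```

Call:
step_arm:
  rows:
    - [0.02, 0, -0.04, 0, 0]
    - [0.02, 0, -0.04, 0, 0]
    - [0.02, 0, -0.04, 0, 0]
    - [0.02, 0, -0.04, 0, 0]
    - [0.02, 0, -0.04, 0, 0]
    - [0.02, 0, -0.04, 0, 0]
    - [0.0, 0, -0.03, 0, 0]
    - [0, 0, 0, 0, 0]

```text
time_s: 1.48
ee_pos: [440.7, 228.3, 331.1]
ee_rot: [-0.704, 0.71, 0.016, -0.018]
force: [0.3, 0.5, 1.0]
gripper_width: 0.999
```

```bash
cat > look.py <<'E'
import sys
from h import *
from cell import *
np.set_printoptions(precision=4,suppress=True)
n=sys.argv[1]
im,K,T=wcam(); cv2.imwrite(f"pics/{n}.png",im[:,:,::-1]); np.savez(f"pics/{n}.npz",K=K,T=T)
s=get_state();M=rot(s["ee_rot"]).as_matrix();print(s["time_s"],s["ee_pos"],"yaw",np.degrees(np.arctan2(M[1,0],M[0,0])),"downz",M[2,1],s["force"],s["gripper_width"],s["joints"])
E
python3 look.py w1
```

```text
1.5333 [440.6944 229.8846 330.8379] yaw 2.731387012504597 downz -0.9999543869023865 [ 0.8069  0.1569 -0.4668] 1.0009767734240433 [ 0.4335 -0.2748  1.6301 -0.0067  1.7933 -1.1865]
```

View pics/w1.png

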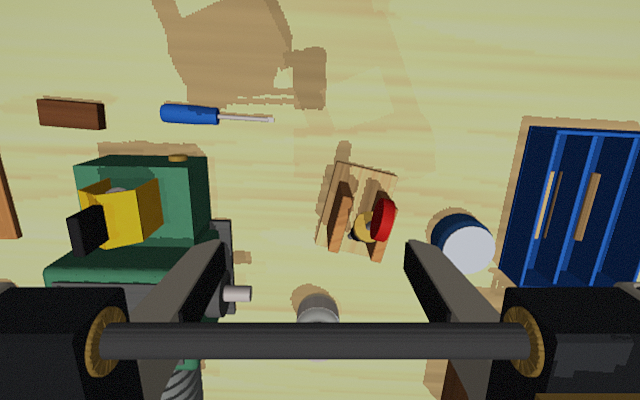

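The wrist view shows the guard (fin at (85,237)), the rod with red tab (384,217) in its stand, jar (318,308). Moving above the guard.

Call:
step_arm:
  rows:
    - [0.01, 0, -0.04, 0, 0]
    - [0.01, 0, -0.04, 0, 0]
    - [0.01, 0, -0.04, 0, 0]
    - [0, 0, -0.04, 0, 0]
    - [0, 0, -0.04, 0, 0]
    - [0, 0.0, -0.02, 0, 0]
    - [0, 0, 0, 0, 0]

```text
time_s: 2.12
ee_pos: [481.7, 11.3, 330.4]
ee_rot: [-0.704, 0.709, 0.018, -0.023]
force: [0.2, -0.2, -1.0]
gripper_width: 1.0
```

```bash
python3 look.py w2
```

```text
2.1667 [481.6554  12.4934 330.3598] yaw 3.3024272458700574 downz -0.9999567737565607 [0.0953 0.3407 0.2785] 0.9971615832077274 [-0.0226 -0.3093  1.658  -0.0073  1.7989 -1.6526]
```

View pics/w2.png

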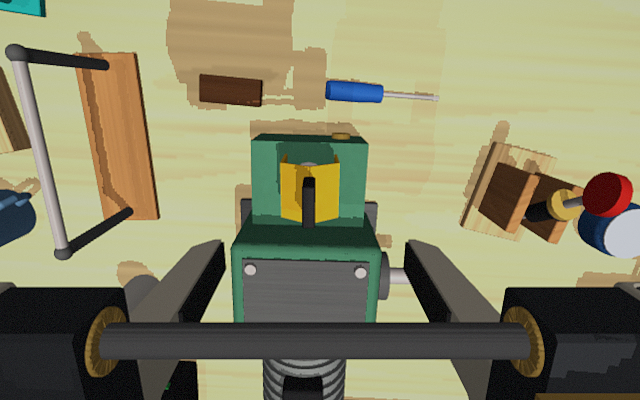

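Run:
```python
import cv2
a=cv2.imread("pics/w2.png"); 
cv2.imwrite("pics/w2c.png",cv2.resize(a[125:245,230:390],None,fx=5,fy=5,interpolation=cv2.INTER_CUBIC))
```

```text
(no output)
```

View pics/w2c.png

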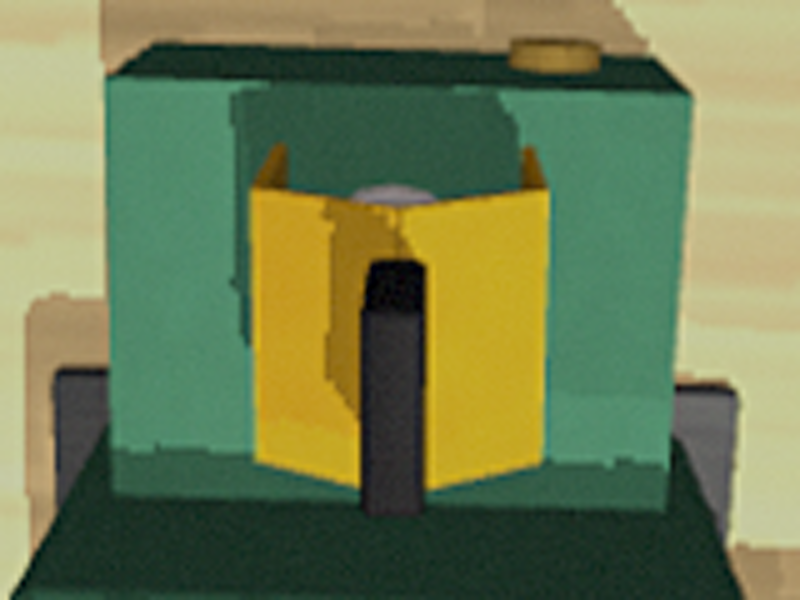

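```bash
cat >> h.py <<'E'
def plane(npz,pts,z):
    d=np.load(f"pics/{npz}.npz");K,T=d["K"],d["T"]; out=[]
    for u in np.atleast_2d(pts):
        r=T[:3,:3]@np.linalg.inv(K)@np.array([u[0],u[1],1]); out.append(T[:3,3]+r*(z-T[2,3])/r[2])
    return np.array(out)
E
python3 - <<'E'
from h import *
np.set_printoptions(precision=1,suppress=True)
c=lambda L:np.array(L)/5+[230,125]
st=plane("w2",c([(106,78),(692,95),(112,497),(668,512)]),80);print(st)
fi=plane("w2",c([(362,308),(425,310),(363,514),(424,515)]),196);print(fi,fi.mean(0))
ra=plane("w2",[(16,51),(62,253)],150);print(ra,ra.mean(0),np.degrees(np.arctan2(*(ra[1]-ra[0])[1::-1])))
E
```

```text
[[459.5 -65.2  80. ]
 [455.3  73.1  80. ]
 [565.2 -63.   80. ]
 [560.6  77.8  80. ]]
[[480.9   0.9 196. ]
 [480.6  12.1 196. ]
 [519.8   3.  196. ]
 [519.3  14.2 196. ]] [500.1   7.6 196. ]
[[ 380.3 -269.2  150. ]
 [ 583.3 -257.1  150. ]] [ 481.8 -263.2  150. ] 3.4188079632612856
```

Call:
step_arm:
  rows:
    - [0.009, 0, -0.003, 0.02, 0]
    - [0.009, 0.0, -0.003, 0, 0]
    - [0, 0.04, 0, 0, 0]
    - [0, 0.04, 0, 0, 0]
    - [0, 0.04, 0, 0, 0]
    - [0, 0.02, 0, 0, 0]
    - [0, 0, 0, 0, 0]

```text
time_s: 2.75
ee_pos: [505.3, 14.5, 185.9]
ee_rot: [-0.705, 0.709, 0.015, -0.016]
force: [-0.1, -0.5, 0.1]
gripper_width: 1.0
```

```bash
python3 look.py w3
```

```text
2.8 [505.6258  14.5941 187.6723] yaw 2.504251276300764 downz -0.9999853406782061 [-0.396   0.3453 -0.9009] 1.0009346799835708 [-0.0184 -0.2485  1.8383 -0.0053  1.5529 -1.6328]
```

View pics/w3.png

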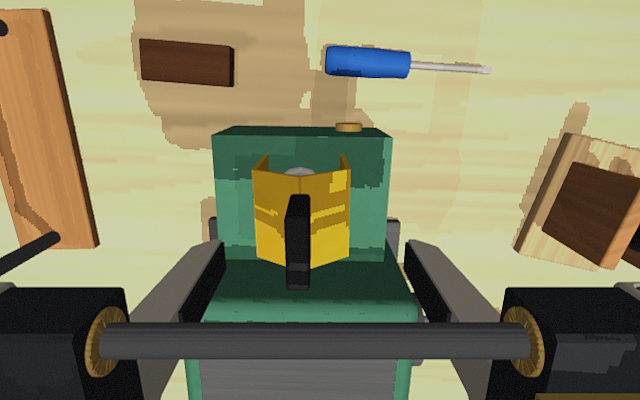

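Call:
step_arm:
  rows:
    - [-0.003, 0, -0.004, 0, 0]
    - [-0.003, 0.0, -0.004, 0, 0]
    - [0, 0.013, 0, 0, 0]
    - [0, 0.012, 0, 0, 0]
    - [0, 0, 0, 0, 0]

```text
time_s: 3.22
ee_pos: [502.8, 7.0, 167.6]
ee_rot: [-0.705, 0.709, 0.019, -0.014]
force: [-0.3, 0.2, 0.1]
gripper_width: 1.0
```

```bash
python3 look.py w4
python3 - <<'E'
from h import *
print(plane("w3",[(298,241),(288,202),(309,198),(287,287),(310,286)],196))
E
```

```text
3.2667 [502.9783   6.9701 168.5498] yaw 2.644016516327515 downz -0.9999578372964986 [0.0071 0.4011 0.1506] 1.0028856581420327 [-0.0337 -0.2537  1.8735 -0.0053  1.5143 -1.6503]
[[492.75181726   7.43671074 196.        ]
 [473.32405573   2.19826916 196.        ]
 [470.93848614  11.85534983 196.        ]
 [518.02987782   2.6968162  196.        ]
 [516.91521357  14.18571005 196.        ]]
```

View pics/w4.png

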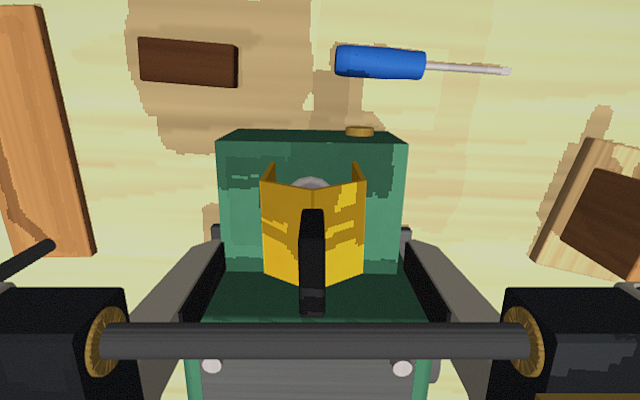

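Call:
step_arm:
  rows:
    - [-0.002, 0.007, 0, 0, 0]
    - [0, 0, 0, 0, 255]
    - [0, 0, 0, 0, 255]
    - [0, 0, 0, 0, 255]
    - [0, 0, 0, 0, 255]
    - [0, 0, 0, 0, 255]
    - [0, 0, 0, 0, 255]
    - [0, 0, 0, 0, 255]
  newtons: 25

```text
time_s: 3.93
ee_pos: [501.3, 6.8, 162.3]
ee_rot: [-0.705, 0.709, 0.019, -0.013]
force: [0.7, 0.7, 1.2]
gripper_width: 0.547
```

Call:
step_arm:
  rows:
    - [0, 0, 0, 0, 255]
    - [0, 0, 0, 0, 255]
    - [0, 0, 0, 0, 255]
    - [0, 0, 0, 0, 255]
    - [0, 0, 0, 0, 255]
    - [0, 0, 0, 0, 255]

```text
time_s: 4.43
ee_pos: [501.5, 6.8, 162.5]
ee_rot: [-0.705, 0.709, 0.019, -0.013]
force: [-1.6, -1.0, -2.7]
gripper_width: 0.124
```

Call:
step_arm:
  rows:
    - [0, -0.02, 0, 0, 255]
    - [0, -0.035, 0, 0, 255]
    - [0, -0.035, 0, 0, 255]
    - [0, -0.03, 0, 0, 255]
    - [0, 0, 0, 0, 255]

```text
time_s: 4.85
ee_pos: [498.6, 7.5, 283.8]
ee_rot: [-0.705, 0.709, 0.017, -0.015]
force: [0.6, -0.0, -1.5]
gripper_width: 0.125
```

```bash
python3 look.py w5
```

```text
4.9 [498.3149   7.4942 280.9851] yaw 2.6211331675031837 downz -0.9999860858981665 [-0.4219  0.227  -1.6481] 0.1275949280768392 [-0.0329 -0.2819  1.7155 -0.0053  1.7078 -1.6502]
```

View pics/w5.png

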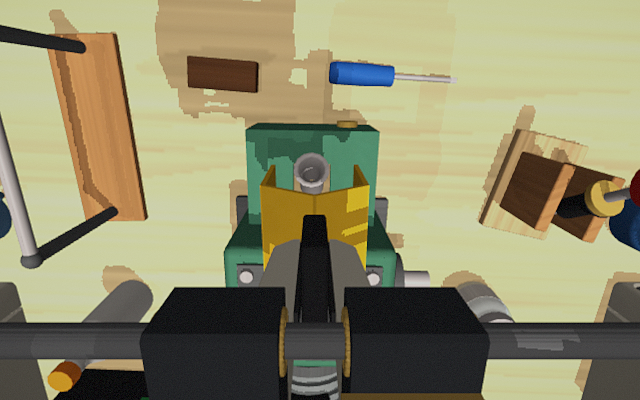

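Call:
step_arm:
  rows:
    - [-0.004, 0, -0.02, 0, 255]
    - [-0.004, 0, -0.038, 0, 255]
    - [-0.004, 0, -0.038, 0, 255]
    - [-0.004, 0, -0.038, 0, 255]
    - [-0.004, 0, -0.038, -0.01, 255]
    - [-0.004, 0, -0.038, 0, 255]
    - [-0.004, 0, -0.025, 0, 255]
    - [0, 0, -0.01, 0, 255]

```text
time_s: 5.57
ee_pos: [479.4, -245.8, 269.7]
ee_rot: [0.707, -0.707, -0.019, 0.026]
force: [0.3, -0.5, -2.5]
gripper_width: 0.129
```

```bash
python3 look.py w6
python3 - <<'E'
from h import *
print(plane("w5",[(311,174)],119))
E
```

```text
5.6167 [ 479.6224 -246.092   269.2292] yaw 3.589747977820751 downz -0.999940670671989 [-0.6437 -0.6345 -3.5915] 0.1318441735038364 [-0.5184 -0.1837  1.6527 -0.0054  1.682  -2.1524]
[[494.27529929   4.41911944 119.        ]]
```

View pics/w6.png

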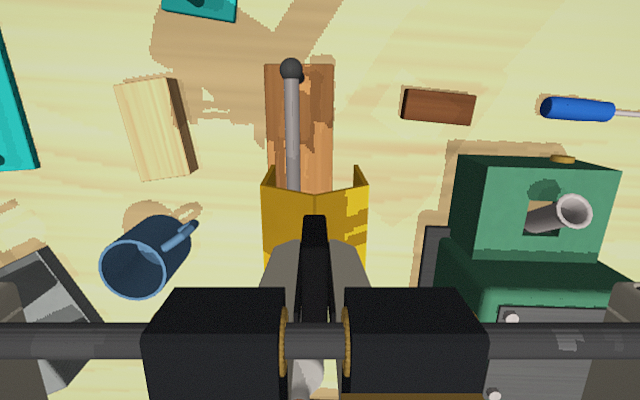

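Run:
```python
from h import *
p=plane("w6",[(291,69),(294,188)],150);print(p,np.degrees(np.arctan2(*(p[1]-p[0])[1::-1])), p[0]+(p[1]-p[0])*1.0)
```

```text
[[ 382.00641502 -268.57561727  150.        ]
 [ 475.90342264 -261.83303954  150.        ]] 4.107258489722838 [ 475.90342264 -261.83303954  150.        ]
```

Call:
step_arm:
  rows:
    - [0, 0, -0.009, -0.005, 255]
    - [0, 0, -0.007, 0, 255]
    - [0, 0.02, 0, 0, 255]
    - [0, 0.03, 0, 0, 255]
    - [0, 0.02, 0, 0, 255]
    - [0, 0, 0, 0, 255]

```text
time_s: 6.12
ee_pos: [481.0, -260.7, 194.2]
ee_rot: [0.707, -0.706, -0.021, 0.029]
force: [-0.1, 0.1, -2.3]
gripper_width: 0.131
```

```bash
python3 look.py w7
```

```text
6.1667 [ 481.3119 -260.8206  196.0947] yaw 4.073088017909618 downz -0.9999416537047466 [ 0.4855 -0.3686 -1.7757] 0.12984313596740144 [-0.5406 -0.15    1.7407 -0.0046  1.5607 -2.1824]
```

View pics/w7.png

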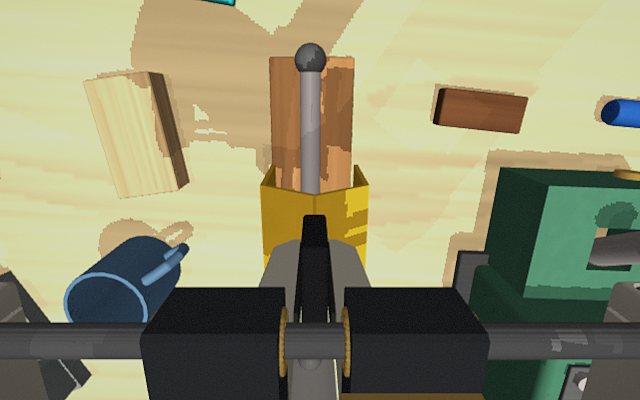

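Bar (x≈311) runs between the guard's walls, right under the ridge (x≈315). Lowering slowly.

Call:
step_arm:
  rows:
    - [0, 0.01, -0.001, 0, 255]
    - [0, 0.009, 0, 0, 255]
    - [0, 0.004, 0, 0, 255]
    - [0, 0.003, 0, 0, 255]
    - [0, 0.002, 0, 0, 255]

```text
time_s: 6.58
ee_pos: [483.1, -261.3, 170.4]
ee_rot: [-0.706, 0.707, 0.024, -0.028]
force: [0.6, 0.0, -1.5]
gripper_width: 0.129
```

Call:
step_arm:
  rows:
    - [-0.001, 0.002, 0, 0, 255]
    - [0, 0.002, 0, 0, 255]
    - [0, 0.002, 0, 0, 255]
    - [0, 0, 0, 0, 255]

```text
time_s: 6.92
ee_pos: [483.0, -262.8, 167.5]
ee_rot: [-0.705, 0.709, 0.025, -0.026]
force: [0.5, -0.5, -2.3]
gripper_width: 0.129
```

Call:
step_arm:
  rows:
    - [0, 0.002, 0.001, 0, 255]
    - [0, 0.002, 0, 0, 255]
    - [0, 0, 0, 0, 255]

```text
time_s: 7.17
ee_pos: [483.7, -263.2, 166.8]
ee_rot: [-0.703, 0.71, 0.026, -0.025]
force: [0.5, 0.3, -2.0]
gripper_width: 0.126
```

```bash
python3 look.py w8; python3 -c "
from cell import *;import cv2
for n in('scene','side'): cv2.imwrite(f'pics/{n}8.png',cv2.resize(snapshot(n)['color'][130:290,220:420,::-1],None,fx=4,fy=3.7))"
```

```text
7.2167 [ 483.7454 -263.1253  166.7476] yaw 4.1396853865183765 downz -0.9999482267714594 [ 0.9257 -0.0073 -1.1556] 0.12805001016878534 [-0.5407 -0.1427  1.7817 -0.007   1.4951 -2.1832]
```

View pics/side8.png

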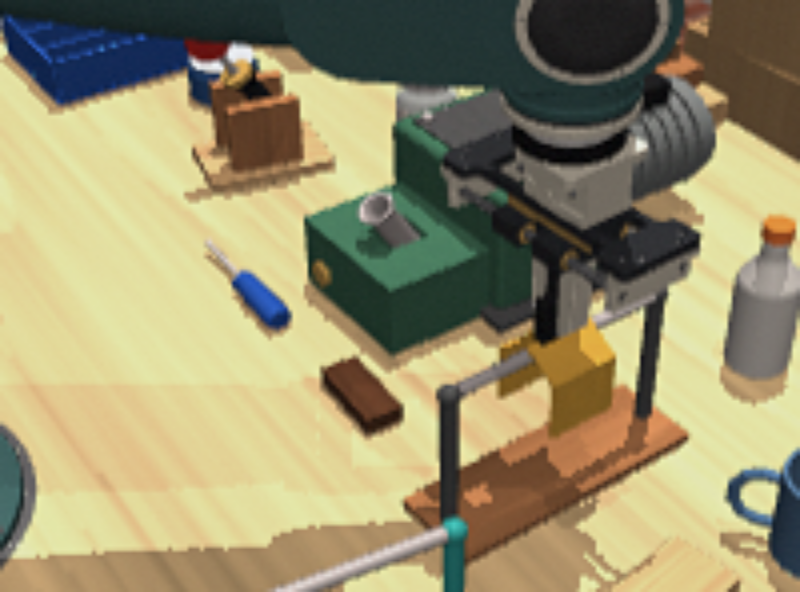

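View pics/scene8.png

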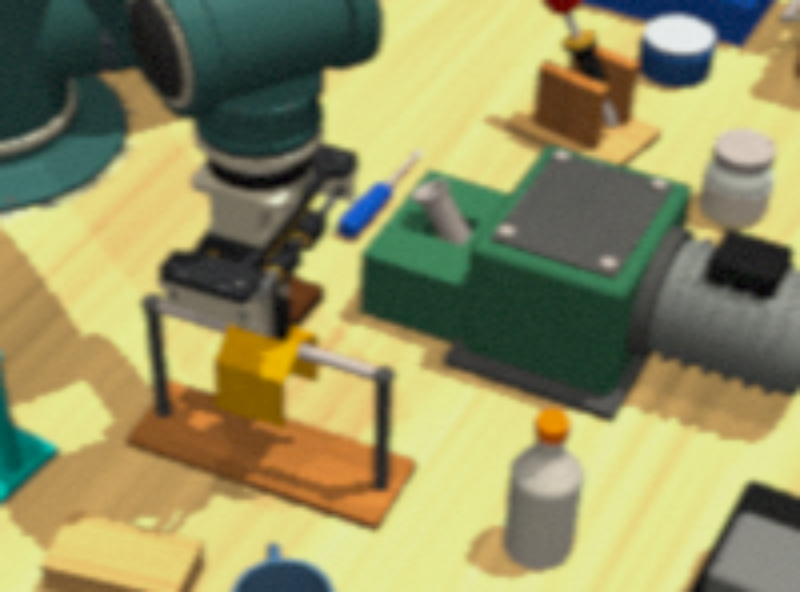

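Call:
step_arm:
  rows:
    - [0, 0.001, 0, 0, 200]
    - [0, 0, 0, 0, 150]
    - [0, 0, 0, 0, 100]
    - [0, 0, 0, 0, 0]
    - [0, 0, 0, 0, 0]
    - [0, 0, 0, 0, 0]
    - [0, 0, 0, 0, 0]
    - [0, 0, 0, 0, 0]

```text
time_s: 7.98
ee_pos: [483.5, -262.5, 164.4]
ee_rot: [-0.704, 0.709, 0.026, -0.025]
force: [0.3, -0.6, -0.1]
gripper_width: 0.65
```

```bash
python3 look.py w9
```

```text
8.0333 [ 483.4765 -262.4797  164.3876] yaw 4.163908623223012 downz -0.9999673000218494 [ 0.1342 -0.6142  0.5706] 0.6997388594761894 [-0.5402 -0.1412  1.7843 -0.0064  1.4935 -2.1832]
```

View pics/w9.png

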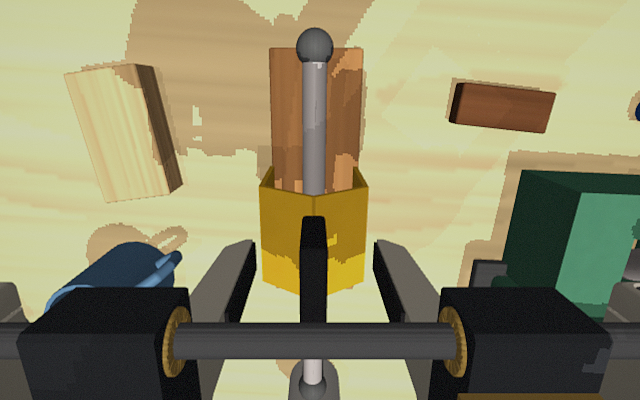

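Guard hangs freely and upright on the bar. Up and away, then to the dip rod.

Call:
step_arm:
  rows:
    - [0, 0, 0, 0, 0]
    - [0, 0, 0, 0, 0]
    - [0, -0.03, 0, 0, 0]
    - [0, -0.04, 0, 0, 0]
    - [0, -0.04, 0, 0, 0]
    - [0, -0.04, 0, 0, 0]
    - [0, -0.01, 0.02, 0, 0]
    - [0, 0, 0.04, 0, 0]

```text
time_s: 8.7
ee_pos: [477.7, -203.5, 327.9]
ee_rot: [-0.705, 0.708, 0.022, -0.026]
force: [0.4, -0.5, -0.7]
gripper_width: 1.001
```

Call:
step_arm:
  rows:
    - [0, 0, 0.04, 0, 0]
    - [0, 0, 0.04, 0, 0]
    - [0, 0, 0.04, 0, 0]
    - [0, 0, 0.04, 0, 0]
    - [0, 0, 0.04, 0.04, 0]
    - [0, 0, 0.04, 0.04, 0]
    - [0, 0, 0.04, 0.04, 0]
    - [0, 0, 0.04, 0, 0]

```text
time_s: 9.37
ee_pos: [462.3, 127.4, 330.2]
ee_rot: [-0.705, 0.709, -0.022, 0.024]
force: [0.7, -0.1, -0.5]
gripper_width: 0.996
```

Call:
step_arm:
  rows:
    - [0, 0, 0.04, 0, 0]
    - [0, 0, 0.04, 0, 0]
    - [0, 0, 0.04, 0, 0]
    - [0, 0, 0.03, 0, 0]
    - [0, 0, 0.0, 0, 0]

```text
time_s: 9.78
ee_pos: [469.1, 289.7, 329.4]
ee_rot: [-0.705, 0.708, -0.02, 0.023]
force: [0.1, 0.2, -0.7]
gripper_width: 0.998
```

```bash
python3 look.py w10;python3 -c "
from cell import *;import cv2
for n in('scene','side'): cv2.imwrite(f'pics/{n}10.png',snapshot(n)['color'][:,:,::-1])"
```

```text
9.8333 [469.0892 288.0108 329.5094] yaw -3.4296846097291698 downz -0.9999767082498372 [-0.5225 -0.5539 -0.4105] 1.0009120636842754 [ 0.508  -0.1634  1.5386 -0.0068  1.765  -1.0043]
```

View pics/w10.png

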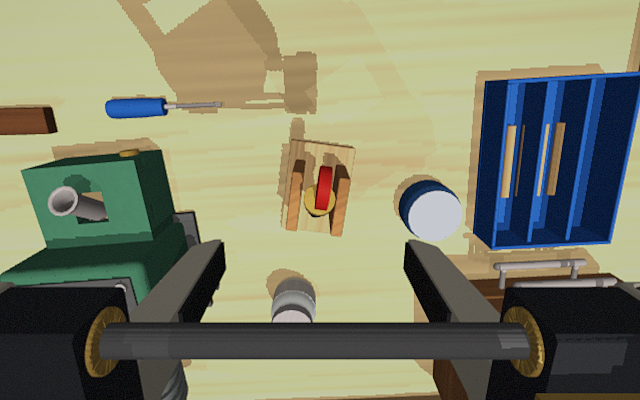

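View pics/side10.png

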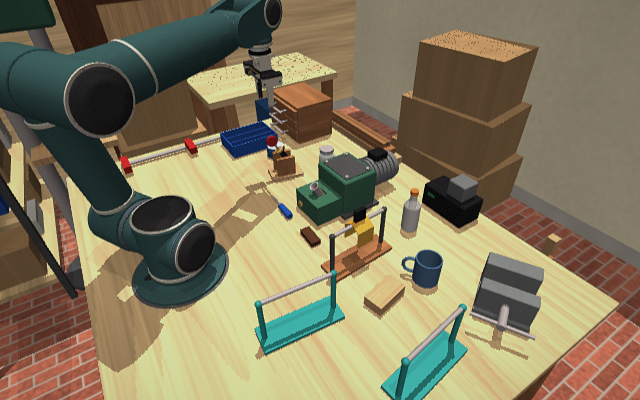

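Run:
```python
import cv2
a=cv2.imread("pics/w10.png"); 
cv2.imwrite("pics/w10c.png",cv2.resize(a[130:245,270:370],None,fx=5,fy=5,interpolation=cv2.INTER_CUBIC))
```

```text
(no output)
```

View pics/w10c.png

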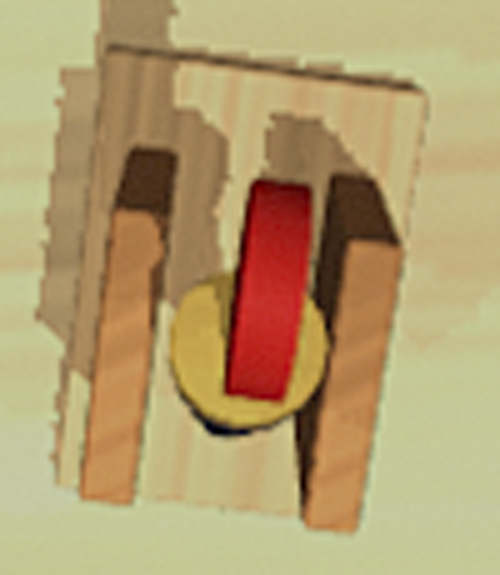

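Run:
```python
from h import *
np.set_printoptions(precision=2,suppress=True)
c=lambda L:np.array(L)/5+[270,130]
for nm,z,L in [("plateL",10,[(108,48),(55,485)]),("plateR",10,[(425,88),(360,530)]),("cheekL",75,[(115,210),(82,500)]),("cheekR",75,[(345,240),(303,520)]),("cheekRo",75,[(403,243),(355,530)])]:
    p=plane("w10",c(L),z);d=p[1]-p[0];print(nm,p[:,:2],np.degrees(np.arctan2(d[1],d[0])),np.linalg.norm(d))
d=np.load("pics/w10.npz");K,T=d["K"],d["T"]
t=np.linspace(0,2*np.pi,200)
def model(p):
    z=np.array([-np.sin(np.pi/6),0,np.cos(np.pi/6)]); x=np.array([np.cos(np.pi/6),0,np.sin(np.pi/6)]);y=np.array([0,1.,0])
    G=R.from_euler('z',p[3]/100)
    disc=[G.apply(22*(np.outer(np.cos(t),x)+np.outer(np.sin(t),z))+s*6*y)+p[:3] for s in(-1,1)]
    col=G.apply(18*(np.outer(np.cos(t),x)+np.outer(np.sin(t),y))-48*z)+p[:3]
    return disc,col
def f(p):
    (a,b),col=model(p); o=[]
    A=wproj(K,T,a);B=wproj(K,T,b);C=wproj(K,T,col)
    i0,i1=A[:,1].argmin(),A[:,1].argmax()
    # a is y- side (left)
    o+=[A[:,1].min()-(130+182/5),A[i0,0]-(270+252/5),B[:,1].min()-(130+187/5),B[B[:,1].argmin(),0]-(270+313/5)]
    o+=[A[:,1].max()-(130+394/5),A[i1,0]-(270+226/5),B[:,1].max()-(130+401/5),B[B[:,1].argmax(),0]-(270+285/5)]
    o+=[C[:,0].min()-(270+172/5),C[:,0].max()-(270+328/5),C[:,1].max()-(130+428/5)]
    for n,tab,cl in [("scene",(360.5,128.3),(365,140.6)),("side",(272,141.3),None)]:
        o+=list((proj(n,p[:3])[0]-tab)*1.0)
    return np.array(o)
r=least_squares(f,[482,302,159,-10],diff_step=1e-3);print(r.x,np.degrees(r.x[3]/100),r.fun)
```

```text
plateL [[451.76 259.28]
 [579.44 233.46]] -11.429447646828194 130.26672995854227
plateR [[467.86 345.78]
 [599.07 323.13]] -9.794125431566176 133.14958331003564
cheekL [[482.35 262.89]
 [558.04 248.51]] -10.76306133993348 77.04433336471706
cheekR [[493.16 318.67]
 [566.86 304.99]] -10.50871320240901 74.96136100945218
cheekRo [[494.74 332.84]
 [570.43 318.28]] -10.892166781341118 77.07194383893875
[481.57 298.76 158.83 -18.66] -10.691341492184428 [-0.81  0.15 -0.28  0.    0.99 -0.15  1.06  0.08 -0.32  0.42 -1.03 -0.47
  0.91  0.14 -0.17]
```

Call:
step_arm:
  rows:
    - [0, 0, 0, 0.07, 0]
    - [0, 0, 0, 0.06, 0]
    - [0.005, 0, 0.006, 0, 0]
    - [0.005, 0, 0.006, 0, 0]
    - [0, 0.04, 0, 0, 0]
    - [0, 0.04, 0, 0, 0]
    - [0, 0.04, 0, 0, 0]
    - [0, 0.0, 0, 0, 0]

```text
time_s: 10.6
ee_pos: [488.0, 288.7, 211.1]
ee_rot: [-0.704, 0.704, -0.064, 0.075]
force: [-1.1, -0.4, -1.8]
gripper_width: 1.0
```

```bash
cat > goal.py <<'E'
import sys
from h import *
from cell import *
# target tcp x y z yaw(deg)
np.set_printoptions(precision=2,suppress=True)
s=get_state();M=rot(s["ee_rot"]).as_matrix();g=np.array([float(v) for v in sys.argv[1:4]])
yaw=np.degrees(np.arctan2(M[1,0],M[0,0]))
print("t",round(s["time_s"],2),"pos",s["ee_pos"],"yaw",yaw,"tool d(mm)",M.T@(g-s["ee_pos"]),"turn",np.radians(yaw-float(sys.argv[4])),"F",s["force"],"w",s["gripper_width"]*93)
E
python3 goal.py 481.6 298.8 140 -10.7; python3 look.py w11
```

```text
t 10.6 pos [487.95 288.72 211.1 ] yaw -11.2940723726852 tool d(mm) [-9.24 70.98  8.56] turn -0.010368518898491578 F [-1.14 -0.39 -1.83] w 93.01112811805673
10.65 [488.7553 289.1544 215.5705] yaw -11.305366938039224 downz -0.9998452989866797 [0.3146 1.0149 1.0806] 1.001625374736987 [ 0.4938 -0.1271  1.6887 -0.0084  1.5645 -0.8798]
```

View pics/w11.png

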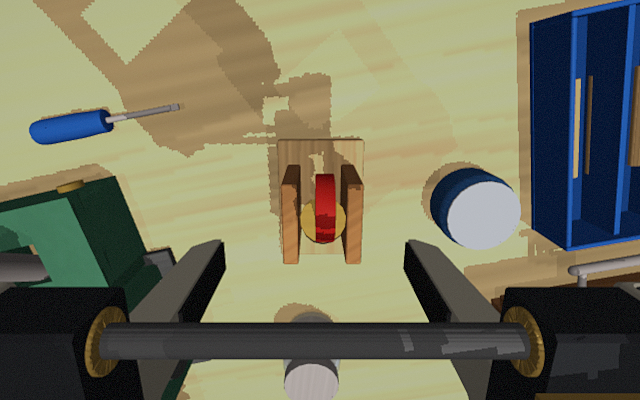

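Call:
step_arm:
  rows:
    - [-0.005, 0, 0.005, -0.01, 0]
    - [-0.004, 0.0, 0.004, 0, 0]
    - [0, 0.025, 0, 0, 0]
    - [0, 0.025, 0, 0, 0]
    - [0, 0.015, 0, 0, 0]
    - [0, 0, 0, 0, 0]

```text
time_s: 11.15
ee_pos: [487.1, 304.4, 165.1]
ee_rot: [0.708, -0.7, 0.053, -0.076]
force: [-0.3, -0.3, -0.8]
gripper_width: 0.999
```

```bash
python3 goal.py 481.6 298.8 140 -10.7; python3 look.py w12
```

```text
t 11.15 pos [487.09 304.42 165.09] yaw -10.517289478637167 tool d(mm) [-5.15 24.84 -6.9 ] turn 0.003188900175816858 F [-0.29 -0.31 -0.75] w 92.89363019307449
11.2 [487.4452 304.5891 166.7653] yaw -10.524279244021395 downz -0.9993593091648538 [0.7458 0.6753 0.7498] 1.0008850419380704 [ 0.5186 -0.1069  1.7496 -0.0085  1.4641 -0.868 ]
```

View pics/w12.png

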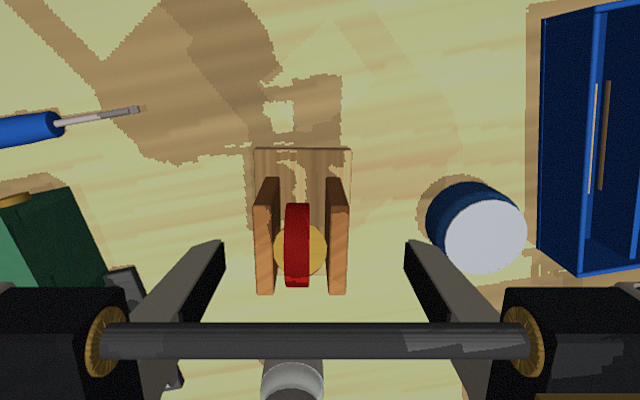

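Call:
step_arm:
  rows:
    - [-0.003, 0, -0.003, 0, 0]
    - [-0.002, 0.0, -0.003, 0, 0]
    - [0, 0.01, 0, 0, 0]
    - [0, 0.01, 0, 0, 0]
    - [0, 0.005, 0, 0, 0]
    - [0, 0, 0, 0, 0]

```text
time_s: 11.7
ee_pos: [483.5, 300.7, 146.4]
ee_rot: [0.71, -0.698, 0.05, -0.079]
force: [0.4, 0.7, 0.1]
gripper_width: 1.001
```

```bash
echo 'print(M)' >> goal.py; python3 goal.py 481.6 298.8 140 -10.7; python3 look.py w13
```

```text
t 11.7 pos [483.48 300.65 146.4 ] yaw -10.507251938522824 tool d(mm) [-1.76  6.29 -2.3 ] turn 0.0033640882996131536 F [0.39 0.7  0.13] w 93.12780764271572
[[ 0.98  0.04  0.18]
 [-0.18  0.01  0.98]
 [ 0.04 -1.    0.02]]
11.75 [483.5171 300.6897 146.7479] yaw -10.504423668996239 downz -0.9990440561437139 [-0.0416 -1.0369  0.2683] 0.9970082879308214 [ 0.516  -0.1145  1.7895 -0.0085  1.4237 -0.8708]
```

View pics/w13.png

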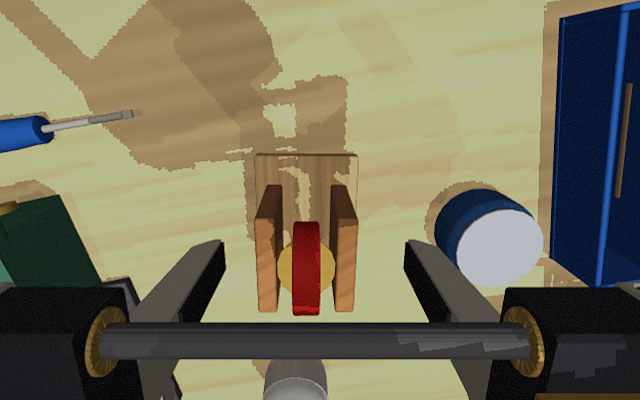

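Call:
step_arm:
  rows:
    - [-0.002, 0, -0.003, 0, 0]
    - [0, 0.005, 0, 0, 0]
    - [0, 0.002, 0, 0, 0]
    - [0, 0, 0, 0, 255]
    - [0, 0, 0, 0, 255]
    - [0, 0, 0, 0, 255]
    - [0, 0, 0, 0, 255]
    - [0, 0, 0, 0, 255]
  newtons: 20

```text
time_s: 12.42
ee_pos: [481.3, 298.0, 139.2]
ee_rot: [0.71, -0.698, 0.05, -0.079]
force: [0.0, -0.5, -0.2]
gripper_width: 0.691
```

Call:
step_arm:
  rows:
    - [0, 0, 0, 0, 255]
    - [0, 0, 0, 0, 255]
    - [0, 0, 0, 0, 255]
    - [0, 0, 0, 0, 255]
    - [0, 0, 0, 0, 255]
    - [0, 0, 0, 0, 255]
    - [0, 0, 0, 0, 255]
    - [0, 0, 0, 0, 255]

```text
time_s: 13.08
ee_pos: [481.4, 298.0, 139.6]
ee_rot: [0.71, -0.698, 0.05, -0.079]
force: [0.8, -4.6, 4.1]
gripper_width: 0.13
```

```bash
python3 goal.py 481.6 298.8 140 -10.7; python3 look.py w14
```

```text
t 13.08 pos [481.44 297.99 139.58] yaw -10.513547223378806 tool d(mm) [ 0.03 -0.4   0.84] turn 0.0032542148515253295 F [ 0.81 -4.59  4.08] w 12.06736021097111
[[ 0.98  0.04  0.18]
 [-0.18  0.01  0.98]
 [ 0.04 -1.    0.02]]
13.1333 [481.5878 297.8539 139.7181] yaw -10.519467925883509 downz -0.9990138394950439 [-0.2812 -2.458   0.6951] 0.13058705403453566 [ 0.5136 -0.1181  1.8043 -0.0091  1.4118 -0.8727]
```

View pics/w14.png

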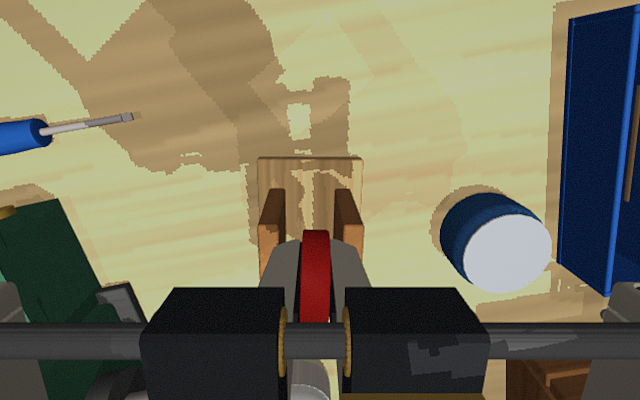

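Call:
step_arm:
  rows:
    - [-0.005, -0.009, 0, 0, 255]
    - [-0.007, -0.0135, 0, 0, 255]
    - [-0.007, -0.0135, 0, 0, 255]
  newtons: 30

```text
time_s: 13.38
ee_pos: [461.3, 299.1, 172.9]
ee_rot: [0.708, -0.699, 0.052, -0.079]
force: [1.0, 0.3, -0.0]
gripper_width: 0.126
```

```bash
cat > axis.py <<'E'
import sys
from h import *
from cell import *
# print offset of tcp from line through start p0 along axis, args: x y z yaw
np.set_printoptions(precision=3,suppress=True)
s=get_state();M=rot(s["ee_rot"]).as_matrix();p0=np.array([float(v) for v in sys.argv[1:4]]);y=np.radians(float(sys.argv[4]))
d=np.array([-.5*np.cos(y),-.5*np.sin(y),.866])
e=s["ee_pos"]-p0;a=e@d;off=e-a*d
print("t",round(s["time_s"],2),s["ee_pos"],"along",a,"off tool",M.T@off,"axis in tool",M.T@d,"pitch",np.degrees(np.arcsin(M[0,1])),"F",s["force"],"moment",s["moment"],"w",s["gripper_width"]*93)
E
python3 axis.py 481.5 297.9 139.6 -10.7
```

```text
t 13.38 [461.262 299.132 172.943] along 38.93246707083439 off tool [-0.666  0.307 -2.551] axis in tool [-0.467 -0.884  0.015] pitch 2.2896168004496382 F [ 1.013  0.328 -0.014] moment [-0.042 -0.193 -0.013] w 11.751625684384635
```

Call:
step_arm:
  rows:
    - [-0.0095, -0.0175, 0.001, 0, 255]
    - [-0.0095, -0.018, 0.001, 0, 255]
    - [-0.0095, -0.018, 0.001, 0, 255]
    - [-0.0095, -0.018, 0.0, 0, 255]
    - [0, 0, 0, 0, 255]

```text
time_s: 13.8
ee_pos: [417.7, 309.2, 251.8]
ee_rot: [0.71, -0.698, 0.05, -0.08]
force: [-0.2, 0.8, 0.6]
gripper_width: 0.128
```

```bash
python3 axis.py 481.5 297.9 139.6 -10.7;python3 look.py w15;python3 -c "
from cell import *;import cv2
for n in('scene','side'): cv2.imwrite(f'pics/{n}15.png',cv2.resize(snapshot(n)['color'][70:220,230:430,::-1],None,fx=4,fy=4))"
```

```text
t 13.8 [417.689 309.218 251.765] along 129.5362979535612 off tool [-0.037 -0.002 -0.726] axis in tool [-0.465 -0.885  0.018] pitch 2.4755176909740837 F [-0.222  0.828  0.621] moment [ 0.027 -0.01   0.076] w 11.867056364832838
13.85 [418.1253 309.0421 249.976 ] yaw -10.590177759384988 downz -0.9990357271927881 [ 1.0279 -0.3544 -2.1788] 0.12634595963950881 [ 0.5959 -0.2594  1.7475 -0.0146  1.6121 -0.7913]
```

View pics/scene15.png

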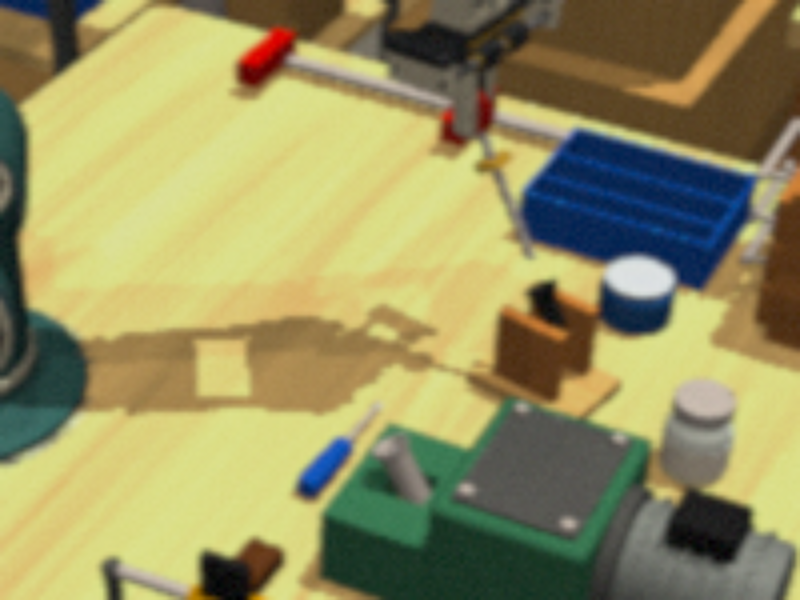

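View pics/side15.png

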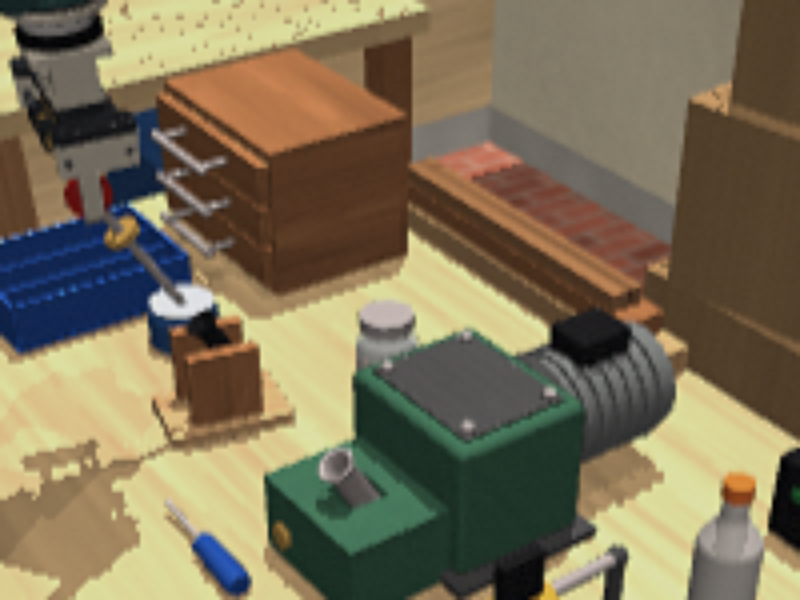

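```bash
python3 - <<'E'
from h import *
from cell import get_state
np.set_printoptions(precision=1,suppress=True)
S=lambda x,y:np.array([230+x/4,70+y/4])
s=get_state();M=rot(s["ee_rot"]).as_matrix();g=s["ee_pos"]-19*M[:,1]
print("grasp",g)
t=tri(S(531,256),S(183,299));print("tip",t)
c=tri(S(494,161),S(122,234));print("collar",c)
v=t[0]-g;print(np.linalg.norm(v),"lean",np.degrees(np.arccos(-v[2]/np.linalg.norm(v))),"yaw",np.degrees(np.arctan2(v[1],v[0])))
print("mouth",tri(S(391,447),S(338,466)))
print(plane("w5",[(311,174)],119),plane("w6",[(575,211)],119))
E
python3 - <<'E'
import cv2
a=cv2.imread("pics/w5.png")[140:220,270:350];b=cv2.imread("pics/w6.png")[170:250,530:610]
import numpy as np
cv2.imwrite("pics/m.png",cv2.resize(np.hstack([a,b]),None,fx=5,fy=5,interpolation=cv2.INTER_CUBIC))
E
```

```text
grasp [417.7 308.2 265.8]
tip (array([494.7, 298.4, 139.8]), array([-0.1,  0.3, -0.1, -0.3]))
collar (array([443.5, 309.6, 223.1]), array([-0.1,  0.7, -0.3, -0.7]))
148.05175137367496 lean 31.625225861398903 yaw -7.251753933161059
mouth (array([491.9,   4.5, 113.3]), array([-0.1,  0.4, -0.2, -0.4]))
[[494.3   4.4 119. ]] [[489.9   4.4 119. ]]
```

View pics/m.png

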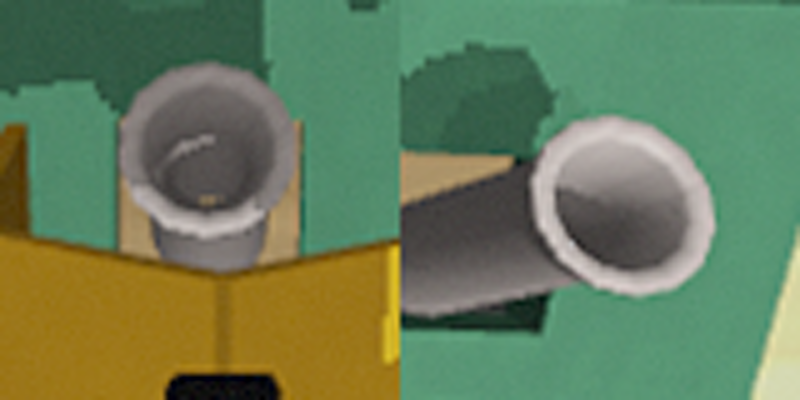

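View pics/w15.png

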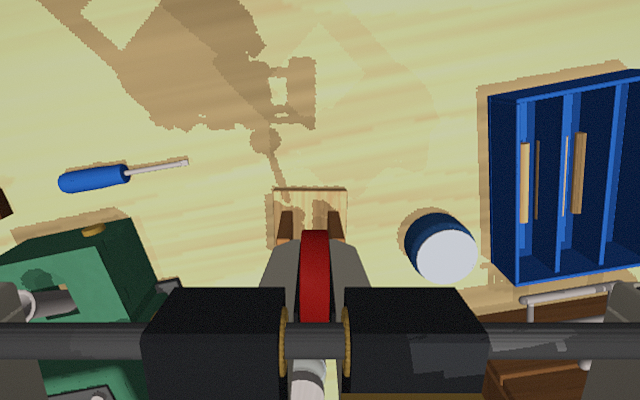

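Call:
step_arm:
  rows:
    - [0, -0.02, 0, -0.05, 255]
    - [0, -0.01, 0, -0.06, 255]
    - [0, 0, -0.02, -0.06, 255]
    - [0, 0, -0.035, -0.04, 255]
    - [0, 0, -0.04, 0, 255]
    - [0, 0, -0.04, 0, 255]
    - [0, 0, -0.04, 0, 255]
    - [0, 0, -0.04, 0, 255]

```text
time_s: 14.62
ee_pos: [420.4, 89.5, 263.2]
ee_rot: [0.708, -0.706, -0.023, 0.008]
force: [1.1, -0.7, -1.6]
gripper_width: 0.132
```

```bash
python3 goal.py 401.4 1.5 260 2
python3 - <<'E'
from h import *
print(plane("w5",[(311.6,170)],119),plane("w6",[(574.6,211.4)],119))
E
```

```text
t 14.62 pos [420.41  89.5  263.2 ] yaw 2.533308429464577 tool d(mm) [-22.95   2.58 -87.07] turn 0.009307988022796811 F [ 1.06 -0.72 -1.65] w 12.232798764784421
[[ 1.    0.02 -0.04]
 [ 0.04  0.    1.  ]
 [ 0.02 -1.    0.  ]]
[[490.32042733   4.82279786 119.        ]] [[490.27419274   4.11797806 119.        ]]
```

Call:
step_arm:
  rows:
    - [-0.008, 0, -0.035, 0.005, 255]
    - [-0.008, 0, -0.03, 0, 255]
    - [-0.005, 0, -0.014, 0, 255]
    - [0, 0, -0.003, 0, 255]
    - [0, 0, 0, 0, 255]

```text
time_s: 15.03
ee_pos: [400.8, -4.4, 255.5]
ee_rot: [0.707, -0.707, -0.015, 0.006]
force: [0.9, 0.8, -0.1]
gripper_width: 0.13
```

```bash
python3 goal.py 400.5 1.5 258 2;python3 look.py w16;python3 -c "
from cell import *;import cv2
for n in('scene','side'): cv2.imwrite(f'pics/{n}16.png',cv2.resize(snapshot(n)['color'][100:220,250:410,::-1],None,fx=5,fy=5,interpolation=cv2.INTER_CUBIC))"
```

```text
t 15.03 pos [400.81  -4.39 255.48] yaw 1.6888421894025694 tool d(mm) [-0.1  -2.51  5.9 ] turn -0.005430728288222069 F [ 0.95  0.8  -0.15] w 12.062380214063102
[[ 1.    0.01 -0.03]
 [ 0.03  0.    1.  ]
 [ 0.01 -1.    0.  ]]
15.0833 [400.8517  -3.8463 255.4019] yaw 1.7284370731433074 downz -0.9999178773501454 [ 0.5073 -0.1046 -1.1922] 0.12736899806889518 [-0.075  -0.5216  1.9274  0.0023  1.7231 -1.6756]
```

View pics/scene16.png

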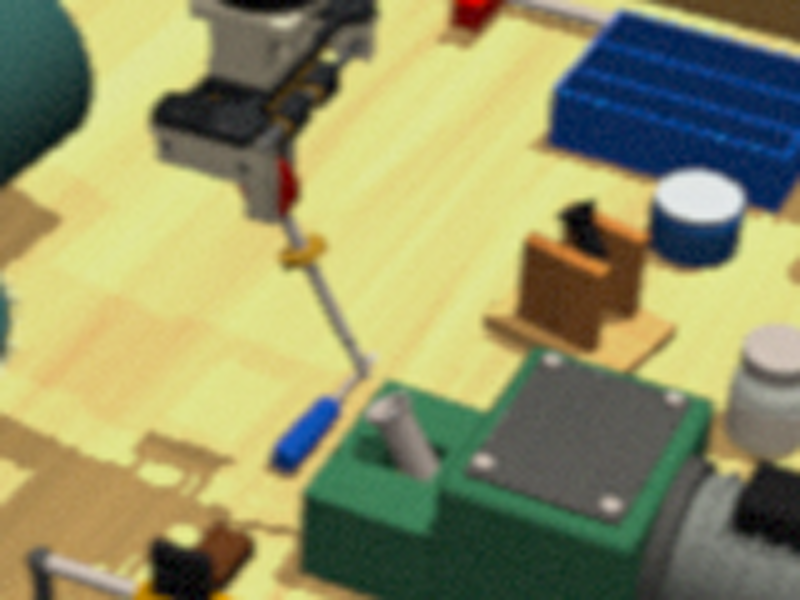

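View pics/side16.png

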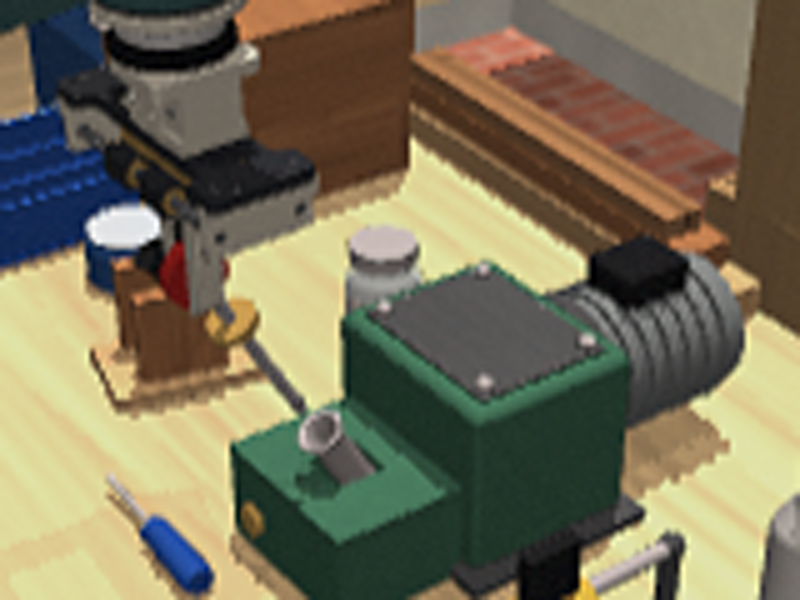

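View pics/w16.png

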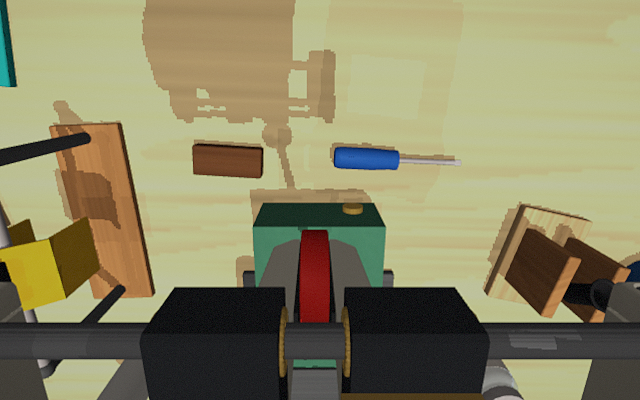

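Run:
```python
from h import *
from cell import get_state
np.set_printoptions(precision=1,suppress=True)
S=lambda x,y:np.array([250+x/5,100+y/5])
s=get_state();M=rot(s["ee_rot"]).as_matrix();g=s["ee_pos"]-19*M[:,1]
print("grasp",g)
t=tri(S(364,375),S(301,408))[0];m=tri(S(389,407),S(322,432))[0]
c=tri(S(304,250),S(232,320))[0];print(t,c,m)
for v in(t-g,t-c): print(np.linalg.norm(v),"lean",np.degrees(np.arccos(-v[2]/np.linalg.norm(v))),"yaw",np.degrees(np.arctan2(v[1],v[0])))
for L in(29,30,31,32):
  L=np.radians(L);y=np.radians(1.73)
  P=g+156*np.array([np.sin(L)*np.cos(y),np.sin(L)*np.sin(y),-np.cos(L)]);C=g+52*np.array([np.sin(L)*np.cos(y),np.sin(L)*np.sin(y),-np.cos(L)])
  for n in("scene","side"): print(np.degrees(L),n,(proj(n,P)[0]-[250,100])*5,(proj(n,C)[0]-[250,100])*5)
print((proj("scene",[490.3,4.4,119])[0]-[250,100])*5,(proj("side",[490.3,4.4,119])[0]-[250,100])*5)
```

```text
grasp [400.8  -2.8 275. ]
[474.1   0.6 141.8] [425.6   0.6 230.9] [491.7   5.1 113.9]
152.0730163368846 lean 28.81746962080857 yaw 2.6333251750153517
101.44216774059633 lean 28.533916537040632 yaw -0.029315853551325204
29.000000000000004 scene [366.3 380.2] [302.5 254.8]
29.000000000000004 side [305.1 411.7] [234.3 322.6]
29.999999999999996 scene [369.4 379.7] [303.5 254.6]
29.999999999999996 side [307.9 408.9] [235.4 321.6]
31.0 scene [372.5 379.2] [304.6 254.4]
31.0 side [310.7 406.1] [236.4 320.6]
32.0 scene [375.6 378.6] [305.6 254.1]
32.0 side [313.5 403.2] [237.3 319.6]
[386.3 403.9] [319.4 424.8]
```

Call:
step_arm:
  rows:
    - [0.003, 0, 0.005, -0.005, 255]
    - [0, 0, 0, 0, 255]

```text
time_s: 15.35
ee_pos: [404.6, 4.3, 255.7]
ee_rot: [0.708, -0.706, -0.019, 0.01]
force: [0.6, 0.0, -0.7]
gripper_width: 0.128
```

```bash
cat > rod.py <<'E'
from h import *
from cell import *
import sys
np.set_printoptions(precision=2,suppress=True)
lean0=float(sys.argv[1]) # lean when pitch=0
s=get_state();M=rot(s["ee_rot"]).as_matrix();g=s["ee_pos"]-19*M[:,1]
a=np.radians(lean0); d=M@np.array([np.sin(a),np.cos(a),0]) # tab->tip
mouth=np.array([490.3,4.4,119]);y=np.radians(2);ax=np.array([.5*np.cos(y),.5*np.sin(y),-.866])
tip=g+156*d
for nm,p in(("tip",tip),("tab",g)):
    e=p-mouth;al=e@ax;off=e-al*ax;print(nm,p,"depth",al,"off tool(x,y,z)",M.T@off)
print("lean",np.degrees(np.arccos(-d[2])),"yaw",np.degrees(np.arctan2(d[1],d[0])),"axis in tool",M.T@ax,"F",s["force"],"Mo",s["moment"],"t",s["time_s"],"w",s["gripper_width"]*93, "ee",s["ee_pos"])
E
python3 rod.py 27.7
```

```text
tip [478.59   7.47 137.55] depth -21.85898583508852 off tool(x,y,z) [-0.65  0.38  3.48]
tab [404.36   4.31 274.72] depth -177.79678395300274 off tool(x,y,z) [ 3.05 -1.7   2.9 ]
lean 28.442673781542645 yaw 2.4401378509906455 axis in tool [ 0.49  0.87 -0.  ] F [ 0.61  0.01 -0.7 ] Mo [0.03 0.01 0.01] t 15.35 w 11.942743088323184 ee [404.61   4.35 255.72]
```

Call:
step_arm:
  rows:
    - [0, 0, -0.003, 0.005, 255]
    - [0.006, 0.011, 0, 0, 255]
    - [0, 0, 0, 0, 255]

```text
time_s: 15.6
ee_pos: [412.0, 3.5, 243.8]
ee_rot: [0.708, -0.706, -0.018, 0.009]
force: [-0.2, -0.2, -2.0]
gripper_width: 0.128
```

```bash
python3 rod.py 27.7;python3 -c "
from cell import *;import cv2,numpy as np
a=[cv2.resize(snapshot(n)['color'][140:210,280:350,::-1],None,fx=5.7,fy=5.7,interpolation=cv2.INTER_CUBIC) for n in('scene','side')]
cv2.imwrite('pics/p17.png',np.hstack(a))"
```

```text
tip [485.96   6.58 125.65] depth -7.893868079475181 off tool(x,y,z) [-0.31  0.18  2.33]
tab [411.71   3.46 262.82] depth -163.83228956858082 off tool(x,y,z) [ 3.37 -1.89  1.8 ]
lean 28.44868615837516 yaw 2.402528415097741 axis in tool [ 0.49  0.87 -0.  ] F [-0.16 -0.16 -1.97] Mo [0.05 0.04 0.01] t 15.6 w 11.9248293572966 ee [411.96   3.5  243.82]
```

View pics/p17.png

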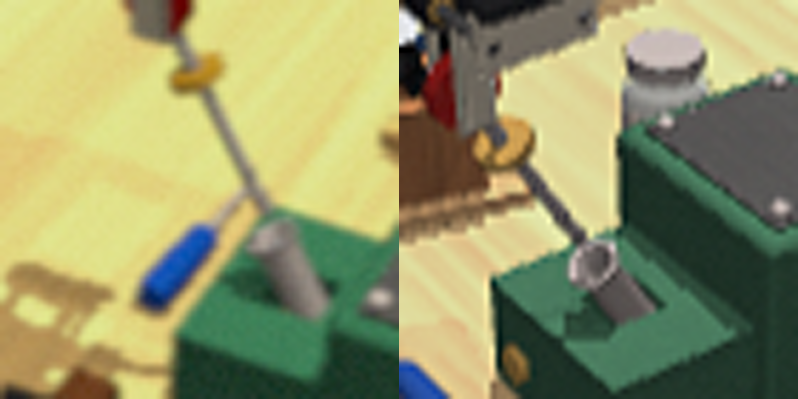

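Call:
step_arm:
  rows:
    - [0.004, 0.007, -0.002, 0, 255]
    - [0.004, 0.007, 0, 0, 255]
    - [0.004, 0.007, 0, 0, 255]
    - [0, 0, 0, 0, 255]
  newtons: 20

```text
time_s: 16.03
ee_pos: [425.2, 1.5, 222.9]
ee_rot: [0.708, -0.706, -0.019, 0.008]
force: [-0.5, 0.2, -0.8]
gripper_width: 0.127
```

```bash
python3 rod.py 27.7
```

```text
tip [499.43   4.52 104.88] depth 16.792647084626314 off tool(x,y,z) [ 0.74 -0.41 -0.2 ]
tab [424.94   1.48 241.91] depth -139.15327800048306 off tool(x,y,z) [ 4.18 -2.34 -0.65]
lean 28.550061419027887 yaw 2.337043877266206 axis in tool [ 0.49  0.87 -0.  ] F [-0.55  0.16 -0.75] Mo [0.05 0.04 0.03] t 16.0333 w 11.841909099008928 ee [425.22   1.52 222.91]
```

Call:
step_arm:
  rows:
    - [0.003, 0.008, 0, 0, 255]
    - [0.003, 0.0075, 0, 0, 255]
    - [0.004, 0.007, 0, 0, 255]
    - [0, 0, 0, 0, 255]

```text
time_s: 16.37
ee_pos: [436.5, 1.8, 197.4]
ee_rot: [0.708, -0.706, -0.018, 0.009]
force: [-0.9, -0.3, -1.0]
gripper_width: 0.131
```

```bash
python3 rod.py 27.7
```

```text
tip [510.59   4.82  79.34] depth 44.491793932736655 off tool(x,y,z) [-1.97  1.1  -0.28]
tab [436.23   1.81 216.44] depth -111.45028233777072 off tool(x,y,z) [ 1.61 -0.91 -0.71]
lean 28.494374292817586 yaw 2.320391381358369 axis in tool [ 0.49  0.87 -0.  ] F [-0.89 -0.27 -0.96] Mo [ 0.06 -0.01  0.05] t 16.3667 w 12.147976090746658 ee [436.49   1.85 197.44]
```

Call:
step_arm:
  rows:
    - [0.0043, 0.0068, 0, 0, 255]
    - [0.0043, 0.0068, 0, 0, 255]
    - [0.0043, 0.0068, 0, 0, 255]
    - [0, 0, 0, 0, 255]

```text
time_s: 16.7
ee_pos: [450.9, 2.4, 174.7]
ee_rot: [0.708, -0.706, -0.018, 0.009]
force: [-0.3, -1.2, -0.5]
gripper_width: 0.128
```

```bash
python3 rod.py 27.7
```

```text
tip [524.88   5.41  56.56] depth 71.36881547364204 off tool(x,y,z) [-1.1   0.62 -0.2 ]
tab [450.63   2.4  193.73] depth -84.56970859437666 off tool(x,y,z) [ 2.59 -1.46 -0.62]
lean 28.44558195865385 yaw 2.3215964983573314 axis in tool [ 0.49  0.87 -0.  ] F [-0.3  -1.2  -0.45] Mo [ 0.01  0.03 -0.02] t 16.7 w 11.93978312721139 ee [450.88   2.43 174.73]
```

Call:
step_arm:
  rows:
    - [0.0042, 0.0072, 0, 0, 255]
    - [0.0042, 0.0072, 0, 0, 255]
    - [0, 0, 0, 0, 255]

```text
time_s: 16.95
ee_pos: [460.1, 2.9, 158.6]
ee_rot: [0.708, -0.706, -0.018, 0.009]
force: [-0.2, -0.0, -1.9]
gripper_width: 0.129
```

```bash
python3 rod.py 27.7
```

```text
tip [533.96   5.83  40.39] depth 89.91943907599817 off tool(x,y,z) [-1.29  0.73 -0.09]
tab [459.88   2.81 177.64] depth -66.01392207963025 off tool(x,y,z) [ 2.56 -1.44 -0.53]
lean 28.37775434889036 yaw 2.3332585170251026 axis in tool [ 0.49  0.87 -0.  ] F [-0.2  -0.03 -1.88] Mo [0.01 0.03 0.03] t 16.95 w 11.993220769826559 ee [460.1    2.85 158.64]
```

Call:
step_arm:
  rows:
    - [0.0017, 0.0032, 0, 0, 255]
    - [0.0015, 0.0026, 0, 0, 255]
    - [0, 0, 0, 0, 255]

```text
time_s: 17.2
ee_pos: [464.0, 3.0, 152.2]
ee_rot: [0.708, -0.706, -0.018, 0.009]
force: [-0.4, -0.7, -1.2]
gripper_width: 0.13
```

```bash
python3 rod.py 27.7
```

```text
tip [537.95   6.    33.95] depth 97.48848156186713 off tool(x,y,z) [-1.08  0.61 -0.07]
tab [463.82   2.97 171.18] depth -58.446380159215614 off tool(x,y,z) [ 2.73 -1.53 -0.51]
lean 28.397421201744454 yaw 2.334954838569153 axis in tool [ 0.49  0.87 -0.  ] F [-0.43 -0.75 -1.22] Mo [0.11 0.06 0.04] t 17.2 w 12.106945939714572 ee [464.05   3.01 152.18]
```

Call:
step_arm:
  rows:
    - [0.0007, 0.0013, 0, 0, 255]
    - [0.0007, 0.0013, 0, 0, 255]
    - [0.0005, 0.001, 0, 0, 255]

```text
time_s: 17.45
ee_pos: [466.0, 3.1, 148.8]
ee_rot: [0.708, -0.706, -0.018, 0.009]
force: [-1.7, -0.4, -0.5]
gripper_width: 0.125
```

```bash
python3 rod.py 27.7;python3 -c "
from cell import *;import cv2,numpy as np
a=[cv2.resize(snapshot(n)['color'][140:210,280:350,::-1],None,fx=5.7,fy=5.7,interpolation=cv2.INTER_CUBIC) for n in('scene','side')]
cv2.imwrite('pics/p18.png',np.hstack(a))"
```

```text
tip [539.93   6.06  30.56] depth 101.41435085179428 off tool(x,y,z) [-1.06  0.6  -0.07]
tab [465.78   3.05 167.78] depth -54.52095631358658 off tool(x,y,z) [ 2.73 -1.54 -0.5 ]
lean 28.40300883851389 yaw 2.3294561839922374 axis in tool [ 0.49  0.87 -0.  ] F [-1.69 -0.35 -0.49] Mo [ 0.09  0.48 -0.05] t 17.45 w 11.579107039207646 ee [466.02   3.08 148.78]
```

View pics/p18.png

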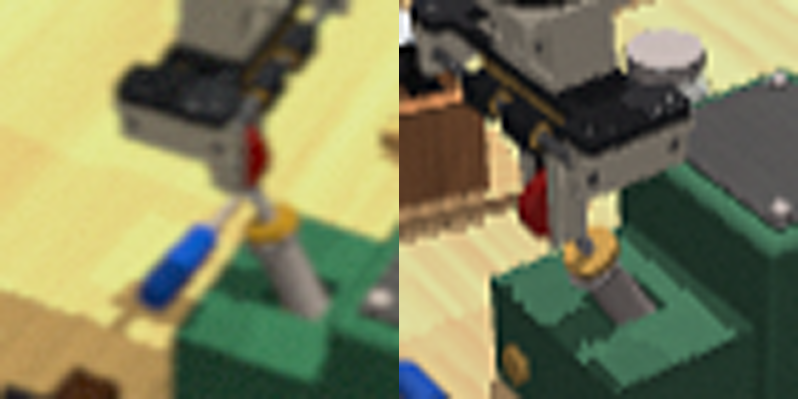

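Call:
step_arm:
  rows:
    - [0.0007, 0.0012, 0, 0, 255]
    - [0.0005, 0.001, 0, 0, 255]

```text
time_s: 17.72
ee_pos: [467.1, 3.1, 147.0]
ee_rot: [0.708, -0.706, -0.018, 0.009]
force: [-14.1, 0.4, 15.8]
gripper_width: 0.125
```

```bash
python3 rod.py 27.7
```

```text
tip [540.99   6.1   28.81] depth 103.45874739508197 off tool(x,y,z) [-1.02  0.58 -0.07]
tab [466.86   3.09 166.05] depth -52.47594140225886 off tool(x,y,z) [ 2.79 -1.57 -0.5 ]
lean 28.39476315953977 yaw 2.327020188017117 axis in tool [ 0.49  0.87 -0.  ] F [-14.11   0.35  15.75] Mo [ 0.04  2.32 -0.09] t 17.7167 w 11.589069289846776 ee [467.09   3.12 147.05]
```

Collar seated: force jumped to about 21 N along the axis. One quick check, then draw out.

```bash
python3 -c "
from cell import *;import cv2,numpy as np
a=[cv2.resize(snapshot(n)['color'][150:200,290:340,::-1],None,fx=8,fy=8,interpolation=cv2.INTER_CUBIC) for n in('scene','side')]
cv2.imwrite('pics/p19.png',np.hstack(a))"; python3 rod.py 27.7
```

```text
tip [540.86   6.11  28.82] depth 103.39437850569405 off tool(x,y,z) [-1.11  0.63 -0.05]
tab [466.78   3.1  166.07] depth -52.53903415639225 off tool(x,y,z) [ 2.73 -1.54 -0.48]
lean 28.378124369442688 yaw 2.3270943058883313 axis in tool [ 0.49  0.87 -0.  ] F [-7.44 -0.61  4.48] Mo [-0.01  1.29  0.02] t 17.8167 w 11.883948035218419 ee [467.     3.14 147.07]
```

View pics/p19.png

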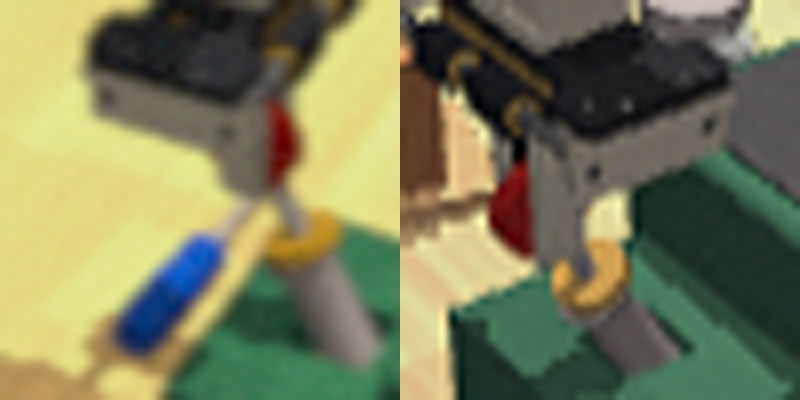

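Call:
step_arm:
  rows:
    - [0.0005, 0.001, 0, 0, 255]
    - [0, 0, 0, 0, 255]
    - [-0.005, -0.0087, 0, 0, 255]
    - [-0.009, -0.0157, 0, 0, 255]
    - [-0.009, -0.0157, 0, 0, 255]
    - [-0.009, -0.0157, 0, 0, 255]
  newtons: 25

```text
time_s: 18.32
ee_pos: [432.8, 1.9, 203.0]
ee_rot: [0.708, -0.706, -0.016, 0.011]
force: [-0.5, 1.1, -0.7]
gripper_width: 0.126
```

```bash
python3 rod.py 27.7
```

```text
tip [506.14   4.91  84.46] depth 37.833060656651014 off tool(x,y,z) [-3.08  1.75 -0.03]
tab [432.66   1.85 222.04] depth -118.07947902620441 off tool(x,y,z) [ 1.35 -0.77 -0.54]
lean 28.12939764520642 yaw 2.3854992927907213 axis in tool [ 0.49  0.87 -0.  ] F [-0.51  1.08 -0.68] Mo [0.02 0.03 0.02] t 18.3167 w 11.719279887733476 ee [432.8    1.89 203.04]
```

Call:
step_arm:
  rows:
    - [-0.0085, -0.0157, 0, 0, 255]
    - [-0.009, -0.0157, 0, 0, 255]
    - [-0.009, -0.0157, 0, 0, 255]
    - [-0.0, -0.02, 0, 0, 255]
    - [0, 0, 0, 0, 255]

```text
time_s: 18.73
ee_pos: [402.6, 0.7, 280.2]
ee_rot: [0.707, -0.706, -0.02, 0.007]
force: [0.7, -0.2, 0.8]
gripper_width: 0.128
```

```bash
python3 rod.py 27.7;python3 look.py w20; python3 -c "
from cell import *;import cv2,numpy as np
a=[cv2.resize(snapshot(n)['color'][100:200,270:370,::-1],None,fx=4,fy=4,interpolation=cv2.INTER_CUBIC) for n in('scene','side')]
cv2.imwrite('pics/p20.png',np.hstack(a))"
```

```text
tip [477.23   3.64 162.41] depth -44.14067451107693 off tool(x,y,z) [ 9.07 -5.03 -0.33]
tab [402.31   0.64 299.21] depth -200.0982612992899 off tool(x,y,z) [12.1  -6.71 -0.72]
lean 28.727871707064114 yaw 2.292423633257295 axis in tool [ 0.48  0.87 -0.  ] F [ 0.69 -0.18  0.81] Mo [ 0.05  0.04 -0.03] t 18.7333 w 11.900078951627348 ee [402.65   0.67 280.21]
18.7833 [402.5155   0.6972 278.416 ] yaw 2.1920063264188037 downz -0.9998638247043314 [-0.2343  0.0043 -0.6136] 0.1294423350044612 [-0.0638 -0.5174  1.8879  0.0028  1.7547 -1.6723]
```

View pics/p20.png

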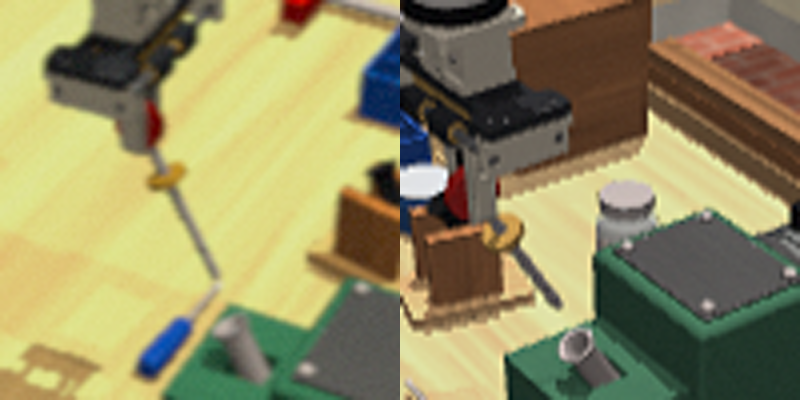

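Call:
step_arm:
  rows:
    - [0, -0.025, 0, 0, 255]
    - [0.01, 0, 0.015, 0.005, 255]
    - [0.03, 0, 0.015, 0, 255]
    - [0.03, 0, 0.015, 0, 255]
    - [0.025, 0, 0, 0, 255]
    - [0, 0, 0, 0, 255]
  newtons: 20

```text
time_s: 19.38
ee_pos: [497.9, 51.0, 296.1]
ee_rot: [0.708, -0.706, -0.014, 0.009]
force: [0.2, 0.6, -1.1]
gripper_width: 0.126
```

```bash
python3 rod.py 27.7;python3 look.py w21
cat > ss.py <<'E'
from cell import *
import cv2,numpy as np,sys
a=[cv2.resize(snapshot(n)['color'][90:210,270:370,::-1],None,fx=4,fy=4,interpolation=cv2.INTER_CUBIC) for n in('scene','side')]
cv2.imwrite(f'pics/{sys.argv[1]}.png',np.hstack(a))
E
python3 ss.py p21
```

```text
tip [571.24  53.48 177.44] depth -9.308845373254456 off tool(x,y,z) [ 87.46 -49.69  46.6 ]
tab [497.81  50.92 315.05] depth -165.21961180656197 off tool(x,y,z) [ 91.95 -52.25  46.62]
lean 28.100319131069373 yaw 1.9938750180709441 axis in tool [0.49 0.87 0.  ] F [ 0.19  0.6  -1.15] Mo [0.02 0.03 0.01] t 19.3833 w 11.728236188498574 ee [497.94  50.96 296.06]
19.4333 [496.5414  50.8677 295.95  ] yaw 1.79963950027165 downz -0.9999801019553901 [-0.0845  0.2777 -2.2272] 0.12784243824858724 [ 0.0499 -0.2837  1.6931  0.0018  1.7262 -1.552 ]
```

View pics/p21.png

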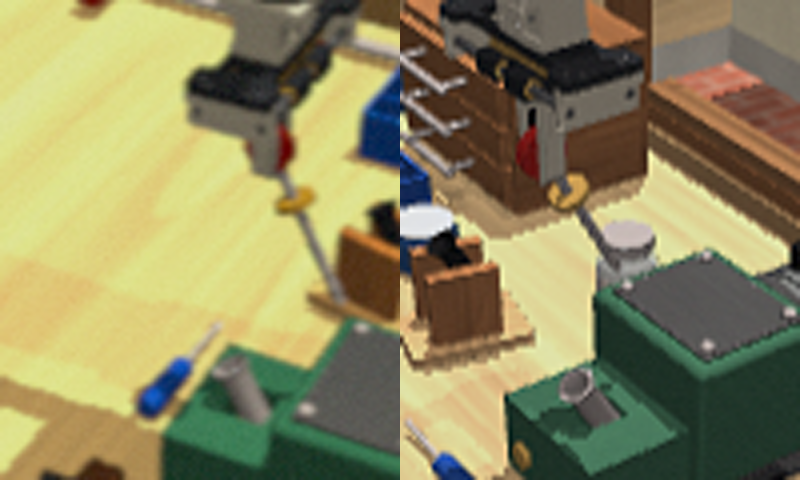

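View pics/w21.png

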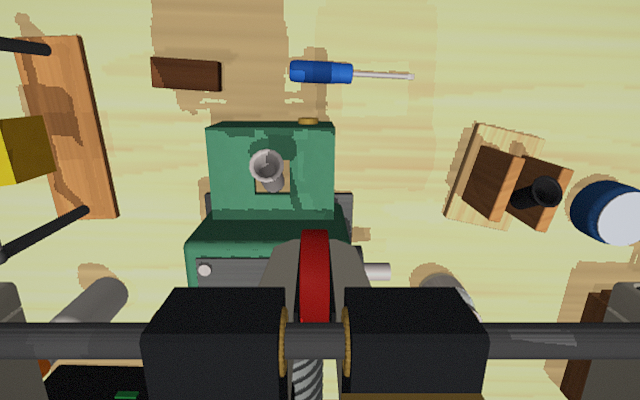

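Call:
step_arm:
  rows:
    - [0.008, 0, -0.009, 0, 255]
    - [0.007, 0.006, 0, 0, 255]
    - [0, 0.008, 0, 0, 255]
    - [0, 0.003, 0, 0, 255]
    - [0, 0, 0, 0, 255]

```text
time_s: 19.95
ee_pos: [509.8, 39.7, 278.6]
ee_rot: [0.708, -0.706, -0.013, 0.007]
force: [0.2, -0.2, -0.7]
gripper_width: 0.131
```

```bash
python3 rod.py 27.7;python3 look.py w22;python3 ss.py p22
```

```text
tip [583.31  41.99 160.09] depth 11.551091704981584 off tool(x,y,z) [ 88.73 -50.26  34.93]
tab [509.62  39.63 297.57] depth -144.3685321298221 off tool(x,y,z) [ 92.98 -52.67  35.17]
lean 28.202828679172168 yaw 1.8372006945845232 axis in tool [0.49 0.87 0.  ] F [ 0.23 -0.17 -0.68] Mo [ 0.09  0.04 -0.01] t 19.95 w 12.148871982659477 ee [509.79  39.66 278.57]
20.0 [509.7221  39.7024 278.7965] yaw 1.6691780709809911 downz -0.9999600255812191 [ 0.3209 -0.4725 -1.5566] 0.1287777553450153 [ 0.0269 -0.2589  1.7005  0.0016  1.6911 -1.5728]
```

View pics/p22.png

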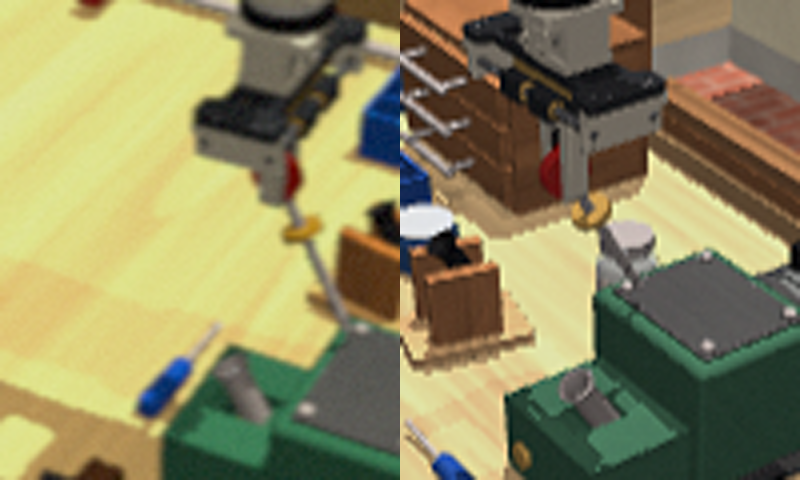

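Call:
step_arm:
  rows:
    - [0, 0.006, 0, 0, 255]
    - [0, 0.005, 0, 0, 255]
    - [-0.001, 0.005, 0, 0, 255]
    - [-0.002, 0.005, 0, 0, 255]

```text
time_s: 20.43
ee_pos: [507.3, 40.1, 258.6]
ee_rot: [0.708, -0.706, -0.015, 0.006]
force: [-6.9, -0.4, 15.3]
gripper_width: 0.126
```

```bash
python3 rod.py 27.7;python3 ss.py p23
```

```text
tip [581.27  42.49 140.45] depth 27.545257317196015 off tool(x,y,z) [ 78.86 -44.25  35.36]
tab [507.05  40.05 277.64] depth -128.39213949676008 off tool(x,y,z) [ 82.6  -46.36  35.54]
lean 28.423607134445678 yaw 1.8830737239503914 axis in tool [0.49 0.87 0.  ] F [-6.91 -0.44 15.3 ] Mo [0.01 0.89 0.  ] t 20.4333 w 11.71981041903038 ee [507.29  40.09 258.65]
```

View pics/p23.png

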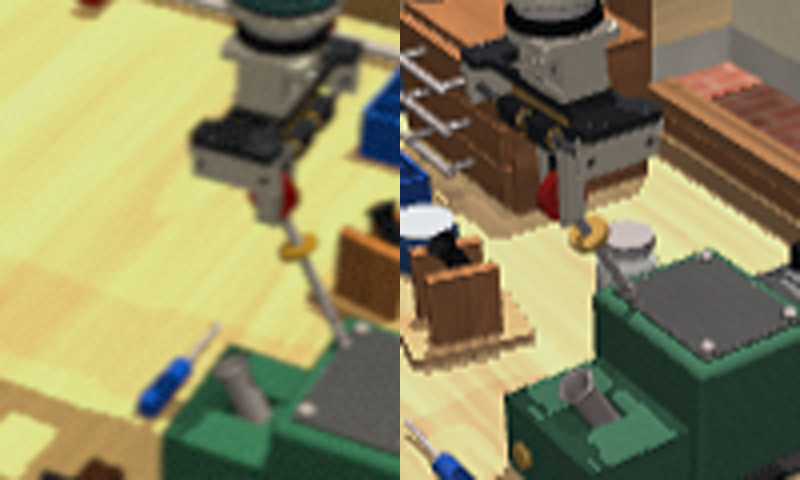

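Call:
step_arm:
  rows:
    - [-0.004, 0.0, 0, 0, 255]
    - [-0.006, 0.002, 0, 0, 255]
    - [-0.006, 0.003, 0, 0, 255]
  newtons: 10

```text
time_s: 20.78
ee_pos: [490.6, 39.7, 253.1]
ee_rot: [0.708, -0.706, -0.015, 0.006]
force: [0.3, -0.3, -0.1]
gripper_width: 0.129
```

```bash
python3 rod.py 27.7;python3 ss.py p24
```

```text
tip [564.66  42.07 134.94] depth 24.01477564176675 off tool(x,y,z) [ 63.94 -35.82  35.43]
tab [490.34  39.62 272.07] depth -131.9262063888791 off tool(x,y,z) [ 67.57 -37.86  35.6 ]
lean 28.47208161642893 yaw 1.8898798115139415 axis in tool [0.49 0.87 0.  ] F [ 0.31 -0.34 -0.14] Mo [-0.   -0.24  0.02] t 20.7833 w 12.001898694459097 ee [490.59  39.66 253.07]
```

View pics/p24.png

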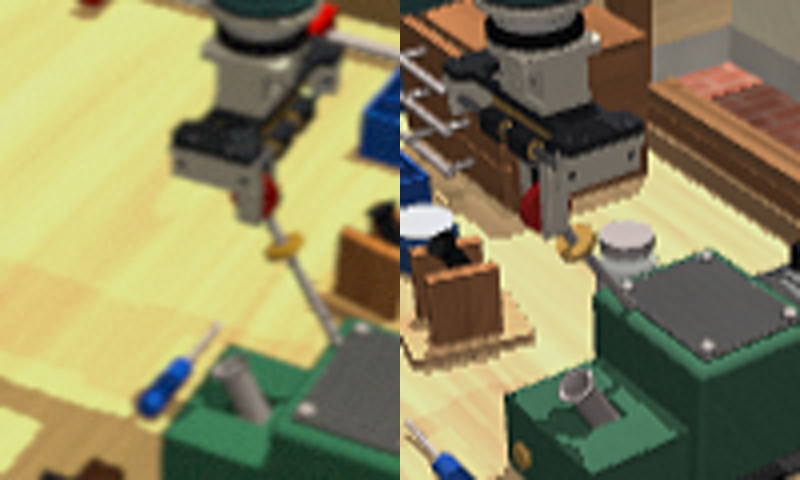

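Call:
step_arm:
  rows:
    - [-0.006, 0.005, 0, 0, 255]
    - [-0.007, 0.007, 0, 0, 255]
    - [-0.007, 0.008, 0, 0, 255]
    - [-0.006, 0.008, 0, 0, 255]

```text
time_s: 21.22
ee_pos: [462.7, 38.9, 224.5]
ee_rot: [0.708, -0.706, -0.016, 0.005]
force: [-2.4, -0.4, 3.1]
gripper_width: 0.132
```

```bash
python3 rod.py 27.7|grep -v tip;python3 ss.py p25
```

```text
tab [462.45  38.85 243.54] depth -121.16547780734074 off tool(x,y,z) [ 34.06 -19.05  35.6 ]
lean 28.550411884910506 yaw 1.890456989824058 axis in tool [0.49 0.87 0.  ] F [-2.44 -0.42  3.07] Mo [-0.02  0.12 -0.02] t 21.2167 w 12.242505968998833 ee [462.73  38.89 224.54]
```

View pics/p25.png

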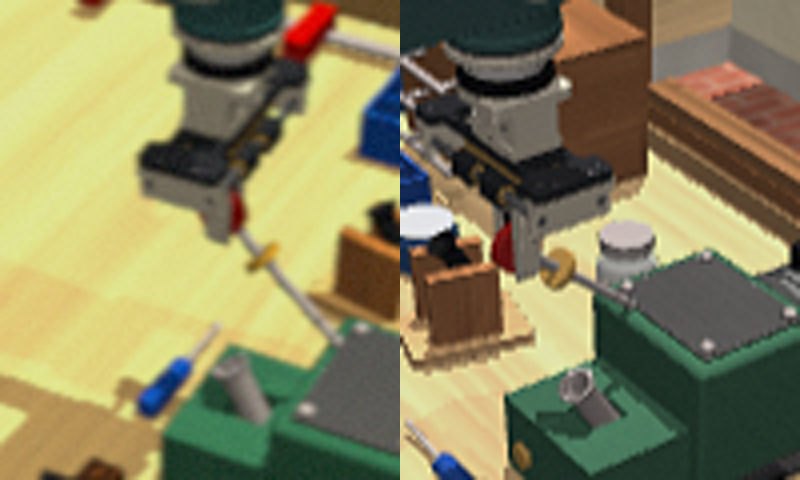

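Call:
step_arm:
  rows:
    - [-0.005, 0.006, 0, 0, 255]
    - [-0.005, 0.009, 0, 0, 255]
    - [-0.004, 0.009, 0, 0, 255]
    - [-0.003, 0.009, 0, 0, 255]
    - [0, 0, 0, 0, 255]

```text
time_s: 21.73
ee_pos: [444.0, 38.4, 186.4]
ee_rot: [0.708, -0.706, -0.015, 0.006]
force: [0.2, 0.1, -1.4]
gripper_width: 0.129
```

```bash
python3 rod.py 27.7|grep -v tip;python3 ss.py p26
```

```text
tab [443.79  38.35 205.44] depth -97.50657921112362 off tool(x,y,z) [ 3.31 -1.9  35.57]
lean 28.46091912599847 yaw 1.891200928321836 axis in tool [0.49 0.87 0.  ] F [ 0.22  0.05 -1.43] Mo [-0.01 -0.04 -0.02] t 21.7333 w 11.96228412338186 ee [444.04  38.39 186.44]
```

View pics/p26.png

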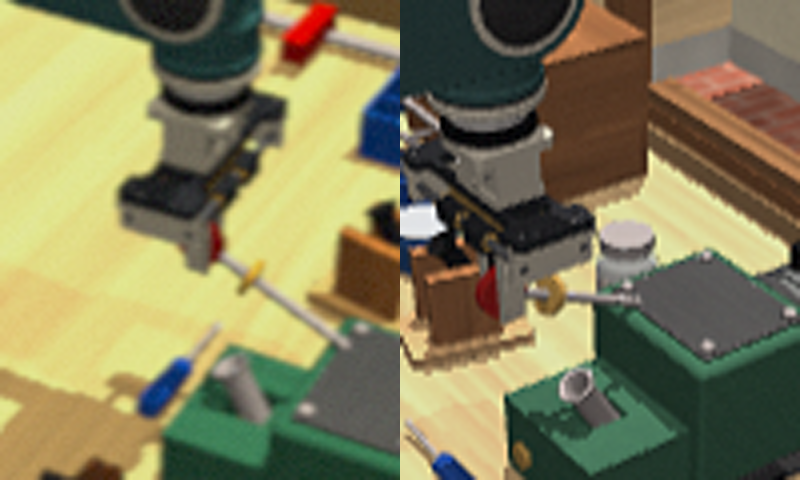

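Call:
step_arm:
  rows:
    - [-0.002, 0.007, 0, 0, 255]
    - [-0.002, 0.009, 0, 0, 255]
    - [-0.001, 0.009, 0, 0, 255]
    - [0, 0.006, 0, 0, 255]
    - [0, 0, 0, 0, 255]

```text
time_s: 22.25
ee_pos: [440.5, 38.3, 154.6]
ee_rot: [0.708, -0.706, -0.016, 0.005]
force: [1.2, 0.9, 0.4]
gripper_width: 0.126
```

```bash
python3 rod.py 27.7|grep -v tip;python3 ss.py p27
```

```text
tab [440.22  38.29 173.55] depth -71.67573862080154 off tool(x,y,z) [-13.32   7.37  35.54]
lean 28.60409448250298 yaw 1.887807661659385 axis in tool [0.49 0.87 0.  ] F [1.21 0.95 0.44] Mo [ 0.08 -0.26  0.  ] t 22.25 w 11.757874120657888 ee [440.52  38.33 154.56]
```

View pics/p27.png

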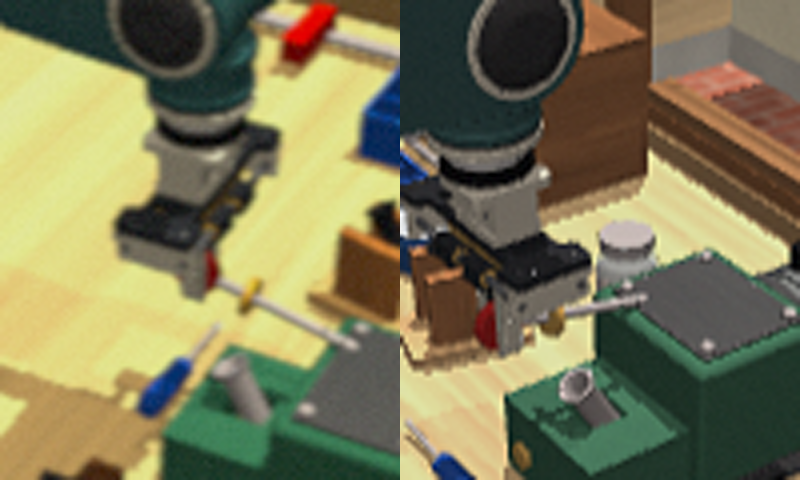

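Call:
step_arm:
  rows:
    - [0, 0.006, 0, 0, 255]
    - [0, 0.006, 0, 0, 255]
    - [0, 0.003, 0, 0, 255]
    - [0, 0, 0, 0, 255]

```text
time_s: 22.68
ee_pos: [441.5, 38.4, 140.1]
ee_rot: [0.708, -0.706, -0.017, 0.004]
force: [-0.2, -0.7, 1.3]
gripper_width: 0.126
```

```bash
python3 rod.py 27.7|grep -v tip;cat > lev.py <<'E'
from cell import *
import cv2,numpy as np,sys
for n in('scene','side'):
    im=snapshot(n)['color'][:,:,::-1];x0,y0,w=[int(v) for v in sys.argv[2:5]] if n=='scene' else [int(v) for v in sys.argv[5:8]]
    cv2.imwrite(f'pics/{sys.argv[1]}_{n}.png',cv2.resize(im[y0:y0+int(w*.75),x0:x0+w],None,fx=800/w,fy=800/w,interpolation=cv2.INTER_CUBIC))
E
python3 lev.py p28 300 135 80 370 140 80; python3 lev.py p28 310 140 60 280 140 80
```

```text
tab [441.2   38.34 159.1 ] depth -58.66819277261604 off tool(x,y,z) [-18.92  10.43  35.52]
lean 28.712960244595692 yaw 1.887056423342776 axis in tool [0.48 0.87 0.  ] F [-0.18 -0.66  1.29] Mo [ 0.04 -0.12 -0.02] t 22.6833 w 11.750956947677581 ee [441.53  38.38 140.1 ]
```

View pics/p28_scene.png

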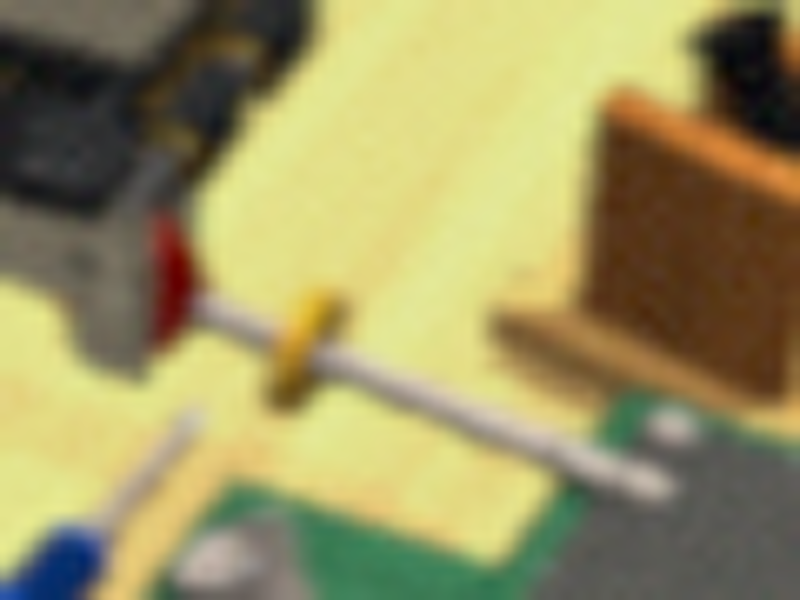

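View pics/p28_side.png

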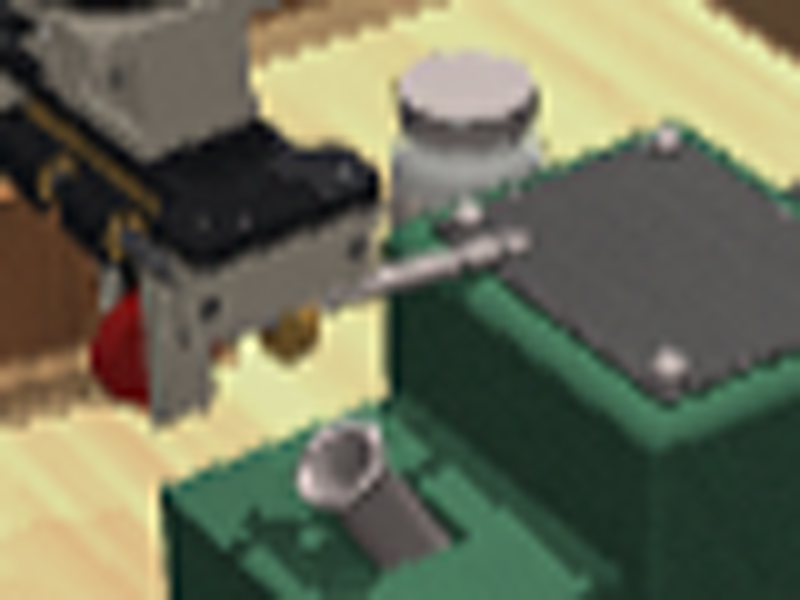

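```bash
cat > el.py <<'E'
from h import *
from cell import *
import sys
s=get_state();M=rot(s["ee_rot"]).as_matrix();g=s["ee_pos"]-19*M[:,1]
y=np.arctan2(M[1,0],M[0,0]);print(g,np.degrees(y))
for e in range(-8,7,2):
    E=np.radians(e);d=np.array([np.cos(E)*np.cos(y),np.cos(E)*np.sin(y),np.sin(E)])
    o=[]
    for n in("scene","side"):
        a,b=proj(n,g+25*d)[0],proj(n,g+156*d)[0];v=b-a;o.append((round(float(v[1]/v[0]),3),b.round(1).tolist(),proj(n,g)[0].round(1).tolist()))
    print(e,o)
E
python3 el.py
```

```text
[441.32651646  38.35071568 159.89571895] 1.7144093712677844
-8 [(0.44, [359.7, 179.8], [319.6, 162.1]), (-0.249, [332.9, 166.0], [296.1, 175.1])]
-6 [(0.409, [360.0, 178.7], [319.6, 162.1]), (-0.284, [333.0, 164.6], [296.1, 175.1])]
-4 [(0.377, [360.3, 177.5], [319.6, 162.1]), (-0.318, [333.1, 163.3], [296.1, 175.1])]
-2 [(0.346, [360.5, 176.3], [319.6, 162.1]), (-0.353, [333.2, 162.0], [296.1, 175.1])]
0 [(0.315, [360.6, 175.1], [319.6, 162.1]), (-0.388, [333.2, 160.7], [296.1, 175.1])]
2 [(0.284, [360.7, 173.8], [319.6, 162.1]), (-0.422, [333.2, 159.4], [296.1, 175.1])]
4 [(0.254, [360.8, 172.6], [319.6, 162.1]), (-0.458, [333.1, 158.2], [296.1, 175.1])]
6 [(0.222, [360.8, 171.3], [319.6, 162.1]), (-0.493, [333.0, 156.9], [296.1, 175.1])]
```

Call:
step_arm:
  rows:
    - [0, 0.005, 0, 0, 255]
    - [0, 0.004, 0, 0, 255]
    - [0, 0.002, 0, 0, 255]
    - [0, 0, 0, 0, 255]

```text
time_s: 23.22
ee_pos: [442.2, 38.4, 129.4]
ee_rot: [0.708, -0.706, -0.017, 0.004]
force: [0.8, -0.8, 0.1]
gripper_width: 0.132
```

```bash
python3 el.py|head -1;python3 rod.py 27.7|tail -1; python3 lev.py p29 310 140 60 280 140 80
```

```text
[441.83175027  38.39474288 148.42463179] 1.714373667743952
lean 28.814144057096943 yaw 1.8903826966759243 axis in tool [0.48 0.88 0.  ] F [ 0.77 -0.8   0.07] Mo [ 0.08 -0.17 -0.03] t 23.2167 w 12.240981120411558 ee [442.2   38.44 129.43]
```

View pics/p29_scene.png

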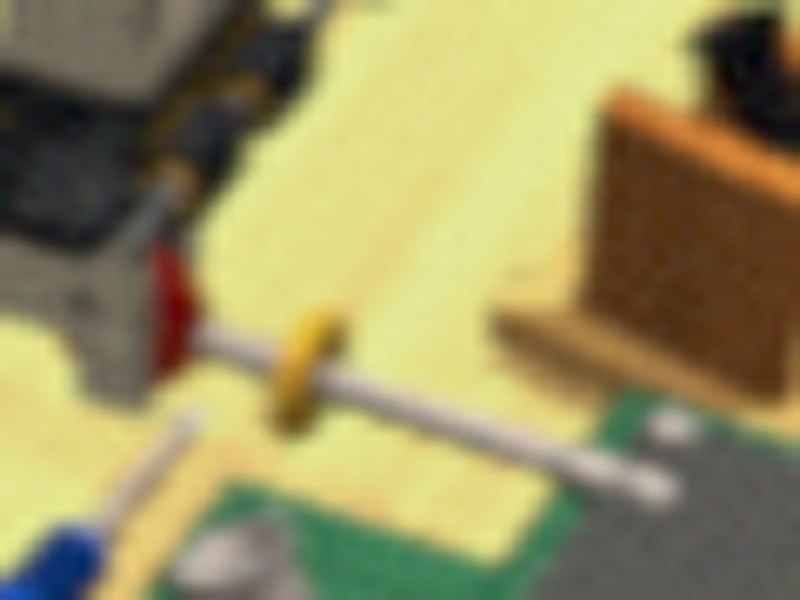

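View pics/p29_side.png

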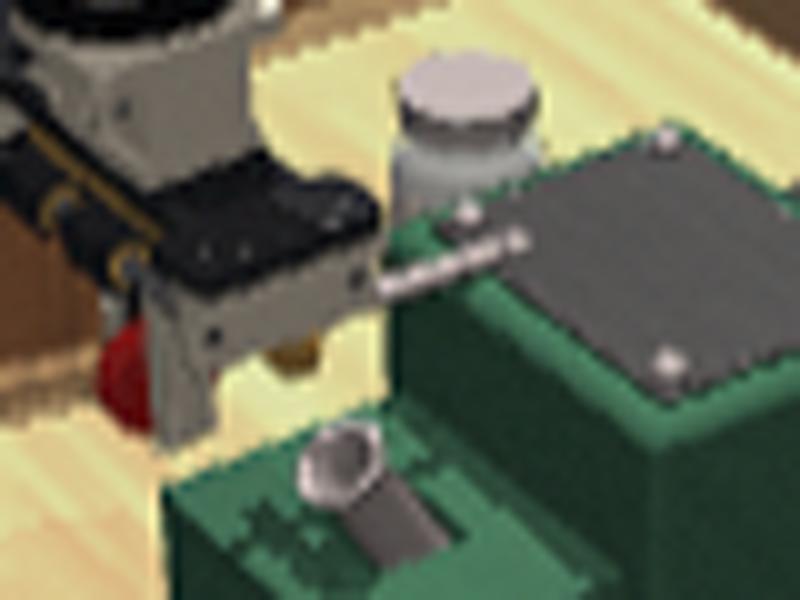

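Call:
step_arm:
  rows:
    - [0, 0.0025, 0, 0, 255]
    - [0, 0.001, 0, 0, 255]
    - [0, 0, 0, 0, 255]
    - [0, 0, 0, 0, 255]
    - [0, 0, 0, 0, 255]
  newtons: 10

```text
time_s: 23.73
ee_pos: [442.4, 38.4, 126.3]
ee_rot: [0.708, -0.706, -0.018, 0.004]
force: [-0.8, 0.7, 0.7]
gripper_width: 0.129
```

Call:
step_arm:
  rows:
    - [0, 0, 0, 0, 255]
    - [0, 0, 0, 0, 255]
    - [0, 0, 0, 0, 255]
  newtons: 60

```text
time_s: 23.98
ee_pos: [442.4, 38.4, 126.3]
ee_rot: [0.708, -0.706, -0.018, 0.004]
force: [0.4, 0.5, -0.4]
gripper_width: 0.124
```

```bash
python3 el.py|head -1;python3 rod.py 27.7|tail -1; python3 lev.py p30 310 140 60 280 140 80
```

```text
[442.05630028  38.37185581 145.33694079] 1.7135488897640414
lean 28.844383621603914 yaw 1.8865601510617593 axis in tool [0.48 0.88 0.  ] F [ 0.39  0.54 -0.38] Mo [ 0.04 -0.02  0.02] t 23.9833 w 11.508270644034257 ee [442.43  38.41 126.34]
```

View pics/p30_scene.png

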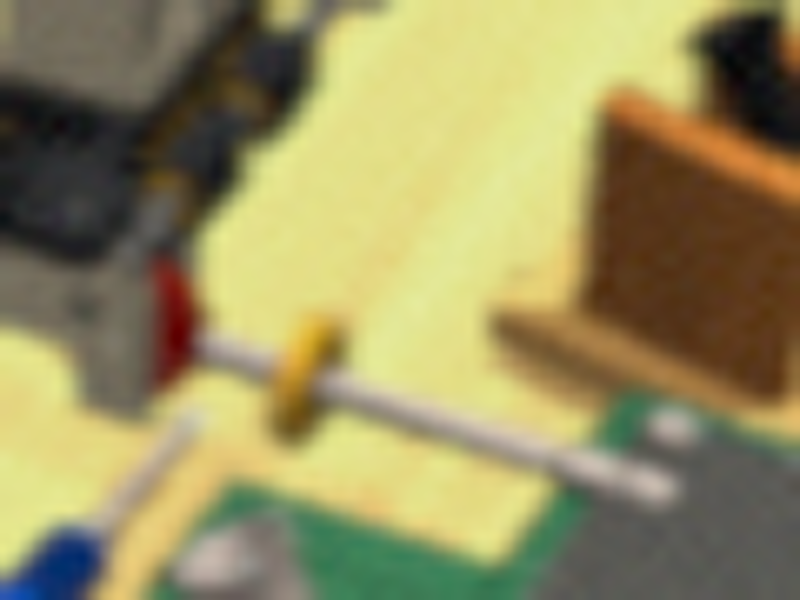

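Call:
step_arm:
  rows:
    - [0, -0.006, 0, 0, 255]
    - [0, -0.015, 0, 0, 255]
    - [0, -0.025, 0, 0, 255]
    - [0, -0.03, 0, 0, 255]
    - [0, -0.03, 0, 0, 255]
    - [0, -0.022, 0, 0, 255]
    - [0, -0.012, 0, 0, 255]
    - [0, 0, 0, 0, 255]

```text
time_s: 24.75
ee_pos: [438.0, 38.0, 273.1]
ee_rot: [0.708, -0.706, -0.016, 0.005]
force: [-0.1, -0.1, -1.0]
gripper_width: 0.125
```

Call:
step_arm:
  rows:
    - [0, -0.008, 0, 0, 255]
    - [0, 0, 0, 0, 255]
    - [0, 0, 0, 0, 255]
    - [0, 0, 0, 0, 255]

```text
time_s: 25.08
ee_pos: [437.5, 38.0, 278.7]
ee_rot: [0.708, -0.706, -0.015, 0.006]
force: [0.9, 0.2, -0.3]
gripper_width: 0.13
```

```bash
python3 el.py;python3 rod.py 27.7|tail -1; python3 lev.py p31 300 100 80 270 100 80;python3 - <<'E'
from h import *
from cell import *
import cv2
for n in('scene','side'): cv2.imwrite(f'pics/f_{n}.png',snapshot(n)['color'][:,:,::-1])
E
```

```text
[437.20982845  37.94495069 297.65367027] 1.708914359495921
-8 [(0.422, [361.9, 147.1], [319.3, 129.1]), (-0.191, [331.9, 132.2], [292.4, 139.7])]
-6 [(0.388, [362.2, 145.8], [319.3, 129.1]), (-0.228, [332.1, 130.7], [292.4, 139.7])]
-4 [(0.355, [362.5, 144.5], [319.3, 129.1]), (-0.265, [332.2, 129.2], [292.4, 139.7])]
-2 [(0.322, [362.7, 143.1], [319.3, 129.1]), (-0.301, [332.3, 127.7], [292.4, 139.7])]
0 [(0.289, [362.9, 141.7], [319.3, 129.1]), (-0.338, [332.3, 126.2], [292.4, 139.7])]
2 [(0.257, [363.0, 140.3], [319.3, 129.1]), (-0.375, [332.3, 124.8], [292.4, 139.7])]
4 [(0.224, [363.1, 138.9], [319.3, 129.1]), (-0.412, [332.2, 123.3], [292.4, 139.7])]
6 [(0.191, [363.1, 137.5], [319.3, 129.1]), (-0.45, [332.1, 121.9], [292.4, 139.7])]
lean 28.443305011695074 yaw 1.8768028073786742 axis in tool [0.49 0.87 0.  ] F [ 0.88  0.18 -0.26] Mo [ 0.03  0.05 -0.01] t 25.0833 w 12.10088618947386 ee [437.46  37.98 278.66]
```

View pics/p31_scene.png

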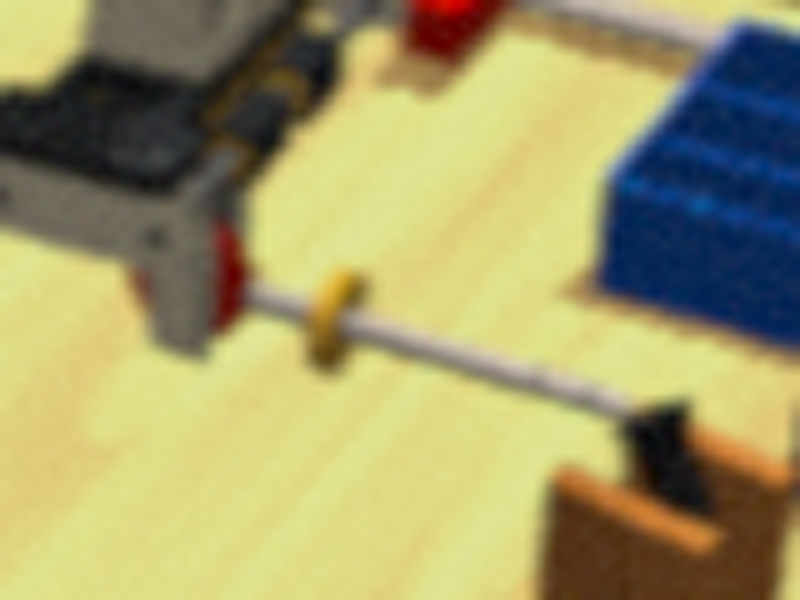

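View pics/p31_side.png

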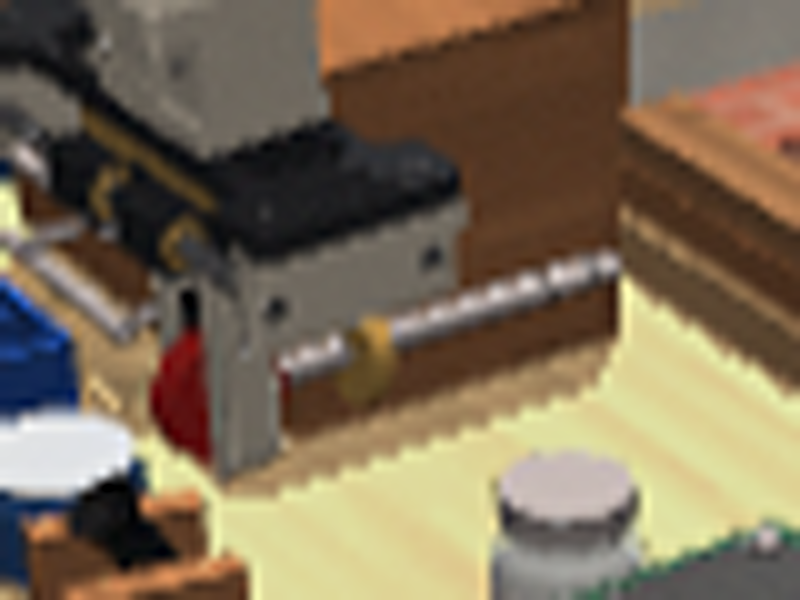

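View pics/f_scene.png

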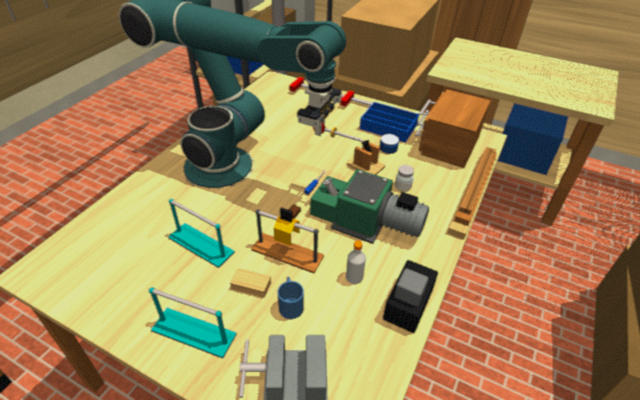

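View pics/f_side.png

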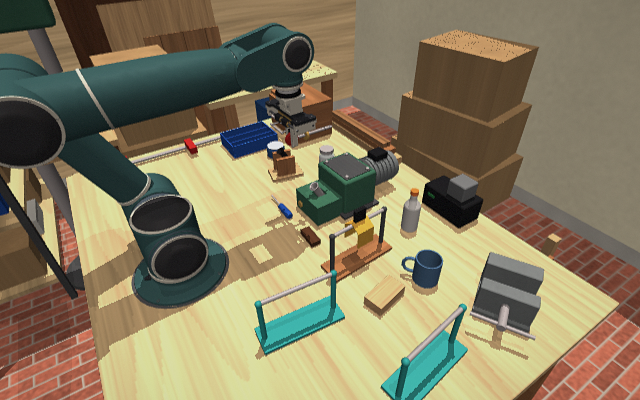

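The rod is level within about 1° (slopes 0.288 in scene, −0.326 in side), about 298 mm up. Holding briefly to check that it doesn't sag.

Call:
step_arm:
  rows:
    - [0, -0.001, 0, 0, 255]
    - [0, 0, 0, 0, 255]
    - [0, 0, 0, 0, 255]
    - [0, 0, 0, 0, 255]
    - [0, 0, 0, 0, 255]
    - [0, 0, 0, 0, 255]
    - [0, 0, 0, 0, 255]
    - [0, 0, 0, 0, 255]

```text
time_s: 25.95
ee_pos: [437.4, 38.0, 279.4]
ee_rot: [0.708, -0.706, -0.015, 0.006]
force: [-0.2, 0.3, -1.3]
gripper_width: 0.125
```

```bash
python3 lev.py p32 300 100 80 270 100 80; python3 -c "
import cv2,numpy as np
for n in('scene','side'):print(np.abs(cv2.imread(f'pics/p31_{n}.png').astype(int)-cv2.imread(f'pics/p32_{n}.png')).mean())
from cell import *
s=get_state();print(s['joint_velocities'],s['ee_pos'],s['time_s'])"
```

```text
2.5080673611111113
2.5852583333333334
[-0.00040504 -0.00089926  0.00042147 -0.00101567 -0.00231102 -0.00056022] [437.34286866  37.98686924 279.38493178] 26.05
```

View pics/p32_side.png

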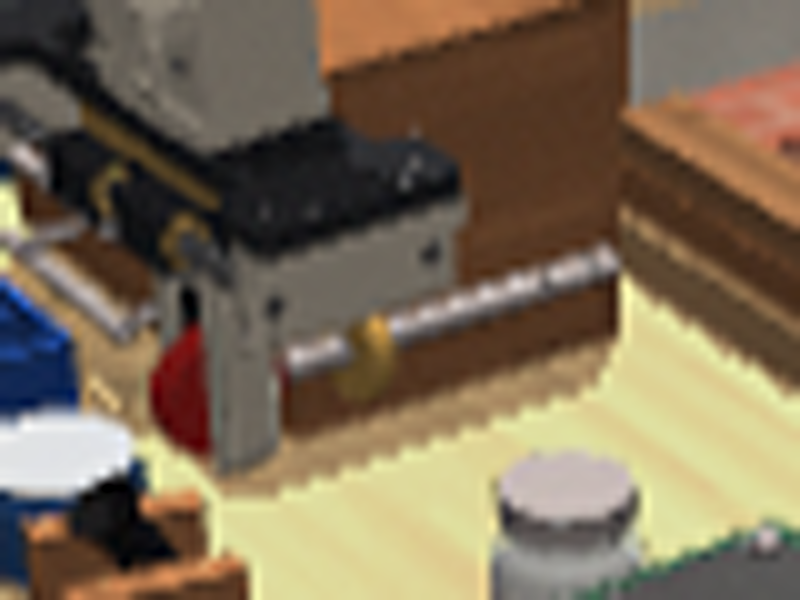

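Stable and level. Handing in.

```bash
python3 -c "
from cell import *;print(close_job())"
```

```text
the job is handed in; nothing more can be done
None
```

The job is done and handed in at about 26 s.

- **Guard:** it is off the dip tube and hanging upright over the bar of the wooden-footed rail. I let go of it there, and it was still hanging in the last pictures.
- **Dip rod:** I drew it from its stand by the red tab and pushed it into the dip tube until the collar sat on the mouth. The push peaked at about 21 N along the tube, and the pictures showed the collar flush.
- **Levelling:** I then drew the rod out again. The gripper could not tilt, so I turned the rod level in the grip by pressing its tip lightly on the gearbox lid. That took about 17 N at most.
- **Last checks:** the rod is held at 60 N, about 298 mm above the bench. The two cameras put it at 0° and −0.7° from level, and it showed no visible sag over the last second.
- **Other things on the bench:** I saw none of them moved in the pictures, but I did not measure this.
- **Disagreement:** the tip came level 5–10 mm lower than the 150 mm lid height predicts. Either the lid is lower than stated or the tab slipped a few millimetres in the pads, so I went by the pictures.

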